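# Fill the biscuit gift tray

## Robot

A 6-joint arm with a two-finger parallel gripper is mounted at the origin on the work surface. World frame = base frame: x ahead of the robot, y to its left, z up, the work surface at z = 0. Lengths are in m, angles in rad, forces in N, time in s.
With the tool pointing down it reaches from about 0.3 to 0.775 m from the base axis. Payload 14.6 kg.
Tool frame: the origin (TCP) lies at the very end of the fingers, on their centre line; the grasp point (between the pads) lies 19 mm behind it; z points along the fingers, y is the direction in which the jaws open and shut (so a half turn about z gives the same grasp; the last joint's range is limited). The gripper opens to 94 mm and grips with 3 to 60 N. Pads are 16 mm wide; open, the fingers measure 119 mm over their backs; the gripper's body (75 mm by 177 mm) begins 78 mm behind the grasp point.
Start: joints at [-1.269, 0.3, 1.521, -0, 1.321, -0.067], TCP at [0.198, -0.513, 0.205] pointing down, gripper open.
Joint ranges: [-3.03, 3.03], [-0.79, 2.21], [0.23, 2.52], [-1.04, 4.18], [0, 3.07], [-2.55, 2.55]. Speed limits (rad/s): [2.22, 2.22, 2.57, 3.14, 3.14, 3.14].

## Interface

Orientations are given as [roll, pitch, yaw] about the fixed x, y, z axes, in that order (R = Rz(yaw) Ry(pitch) Rx(roll)).
In Python, from station import ctrl, vision, ticket gives the robot as it stands.
- The arm moves only by the tool step_arm, never from a script. Its argument "steps" is a list of rows, each an object of numbers: "x", "y", "z": the shift along the tool's x, y, z in m; "ax", "ay", "az": the turn, a rotation vector about the tool's x, y, z in degrees; "claw": the finger opening in m, from 0 to 0.094. A call has 1 to 5 rows; each row shifts and turns the pose as measured when the row begins, along the tool's axes as they then stand; what a row does not reach is not made up. A row lasts 1/12 s, in which the tool goes at most 41.7 mm and 7.16 degrees, less where a joint would pass 70% of its speed; a pose out of reach is approached as far as the arm can. A call with a gripper value outside its range is refused whole. The fingers move at their own pace and stop on an object; "grip_force" is the grip in N (left out, the last holds). Time passes only in rows, so rows that do not move let the fingers close. It gives the time, the measured TCP pose, the force and the opening at its end, in the units of the state.
- ctrl.get_obs(): the state, without advancing time (a new reading comes with each control period).
- vision.camera(name): name is "scene" or "top"; returns (picture, depth): 480x640x3 uint8, red, green, blue; 480x640 float32, m along the optical axis (not along the pixel's ray), 0 where there is no reading.
- vision.camera_params(name): a dict with "fov_y" (degrees; the focal length in pixels is half the picture's height over the tangent of half this angle, whatever the lens; pixels are square), "cx", "cy" (the principal point, pixels), "k1" (the pictures are not rectified: a ray, as slopes to the right and down, at radius r is drawn at 1 + k1 r^2 times it, then the intrinsics apply), "origin" and "attitude" of the camera in the world. Camera axes: x right, y up, looking along -z (the intrinsics and any distortion apply to the point x, -y, -z); pixel columns grow to the right and rows downward; lengths in m; the calibration is good to about 2 mm. A picture is of the moment at which its call begins. camera_params takes no time and is no camera call.
- ticket.hand_in(): hands the job in, once; it reports no verdict.
The state is a dict: "time_s": time; "qpos": joint angles; "joint_vel": joint speeds; "tau": joint torques, N m; "ee_pos": TCP position; "eef_rot": TCP orientation; "force": force on the tool from outside, world axes, zero at the start; "moment": the same for the moment, N m; "grip_width": finger opening in m.
Only numpy, scipy, OpenCV 4.12 (cv2) and the standard library are available. Lean on these libraries where they do the work, as an engineer would, in place of code of your own. Each camera call takes 0.05 s, during which the arm holds its last target.

## Task

Pack the wooden gift tray on the shop counter: stand the tall round canister, the wide round jar, the low square tub and the low oblong box upright, lids up, each fully down in the recess cut to its shape and size. Leave the tall square canister and the small round jar standing where they are; they belong to another order.

Things in the scene. Friction and masses are not known exactly. Their poses are not given: they have to be found in the camera images.
- canister_mid (a point): Tall round canister: 50 mm diameter, 115 mm tall, about 0.25 kg; stands on the table. The point is its centre, half-way up; z runs up its height. White lid, biscuits seen through clear walls.
- jar_mid (a point): Wide round jar: 62 mm diameter, 68 mm tall, about 0.2 kg; the larger of the two low round jars; stands on the table. The point is its centre, half-way up; z runs up its height. White lid, biscuits seen through clear walls.
- tub_mid (a point): Low square tub: 56 x 56 mm, 56 mm tall, about 0.18 kg; x and y run along its sides; stands on the table. The point is its centre, half-way up; z runs up its height. White lid, biscuits seen through clear walls.
- carton_mid (a point): Low oblong box: 82 mm long along its x, 42 mm wide along its y, 54 mm tall, about 0.18 kg; stands on the table. The point is its centre, half-way up; z runs up its height. White lid, biscuits seen through clear walls.
- square_canister_mid (a point): Look-alike, to be left: tall square canister, 46 x 46 mm, 115 mm tall, on the table. The point is its centre, half-way up; z runs up its height. White lid, biscuits seen through clear walls.
- small_jar_mid (a point): Look-alike, to be left: small round jar, 50 mm diameter, 50 mm tall, on the table. The point is its centre, half-way up; z runs up its height. White lid, biscuits seen through clear walls.
- seat_canister (a point): Seat of the tall round canister: the smaller round recess, 66 mm diameter, 8 mm deep, dark brown floor. In a brown card insert 103 mm square, one of four (2 x 2, 104 mm apart, places vary) filling the dark wooden gift tray. The point is the centre of the recess floor, 12 mm above the table; the insert's top is 8 mm and the tray's 6 mm wide rim 12 mm above it. x and y run along the insert's sides, z up.
- seat_jar (a point): Seat of the wide round jar: the larger round recess, 78 mm diameter, 8 mm deep, dark brown floor. In a brown card insert 103 mm square, one of four (2 x 2, 104 mm apart, places vary) filling the dark wooden gift tray. The point is the centre of the recess floor, 12 mm above the table; the insert's top is 8 mm and the tray's 6 mm wide rim 12 mm above it. x and y run along the insert's sides, z up.
- seat_tub (a point): Seat of the low square tub: square recess, 72 x 72 mm, 8 mm deep, dark brown floor. In a brown card insert 103 mm square, one of four (2 x 2, 104 mm apart, places vary) filling the dark wooden gift tray. The point is the centre of the recess floor, 12 mm above the table; the insert's top is 8 mm and the tray's 6 mm wide rim 12 mm above it. x and y run along the insert's sides, z up.
- seat_carton (a point): Seat of the low oblong box: oblong recess, 96 mm along its x, 58 mm along its y, 8 mm deep, dark brown floor. In a brown card insert 103 mm square, one of four (2 x 2, 104 mm apart, places vary) filling the dark wooden gift tray. The point is the centre of the recess floor, 12 mm above the table; the insert's top is 8 mm and the tray's 6 mm wide rim 12 mm above it. x and y run along the insert's sides, z up.

How it is judged:
By the outcome, as a careful person would: the job done as asked, in the order asked, and still so for the second after the job is handed in, with the robot touching nothing.
It also fails if it takes over 109 s, if anything falls off the work surface, if the arm or the gripper's body presses on something with over 40 N, if the wrist force passes 120 N, or if a joint passes its speed limit or range.

## Working session

There is one attempt and no reset: what is moved stays moved. The work goes in short steps, Python scripts to look and compute and a tool call to move; the robot and the scene stay as the last step left them, time stands still between calls to the robot, and variables do not carry over. Pictures are saved under pics/ and viewed, and the job is handed in when it is done.

Besides the shell and the picture viewer there is one more tool, called after "Emit:" as a command line: name --argument value ..., lists and objects as JSON in quotes. step_arm: Moves the arm, as the interface text tells. Its arguments: {"type":"object","properties":{"steps":{"type":"array"},"grip_force":{"type":"number"}},"required":["steps"]}

```bash
mkdir -p pics
cat > snap.py <<'E'
import sys,cv2,numpy as np
from station import ctrl,vision,ticket
tag=sys.argv[1]
for n in sys.argv[2:]:
    p,d=vision.camera(n); cv2.imwrite(f'pics/{tag}_{n}.png',p[:,:,::-1]); np.save(f'{tag}_{n}.npy',d); print(n,vision.camera_params(n))
o=ctrl.get_obs(); print({k:np.round(o[k],4).tolist() for k in('time_s','ee_pos','eef_rot','force','grip_width')})
E
python3 snap.py a scene top
```

```text
scene {'fov_y': 44.35541128131725, 'cx': 312.2535305731843, 'cy': 236.4128160940948, 'k1': -0.11083574317819819, 'origin': array([ 1.33158127, -0.80626353,  0.8852382 ]), 'attitude': array([ 0.96200666, -0.02167651,  0.8035033 ])}
top {'fov_y': 54.688579522745634, 'cx': 328.2692569200549, 'cy': 237.08470689170963, 'k1': 0.005103179646445238, 'origin': array([ 0.40365079, -0.00335802,  1.09093379]), 'attitude': array([ 0.11962012, -0.00596577, -1.57825255])}
{'time_s': 0.1, 'ee_pos': [0.1982, -0.5128, 0.205], 'eef_rot': [-3.1406, -0.0, 0.3688], 'force': [0.5794, 0.5722, 0.131], 'grip_width': 0.094}
```

View pics/a_scene.png

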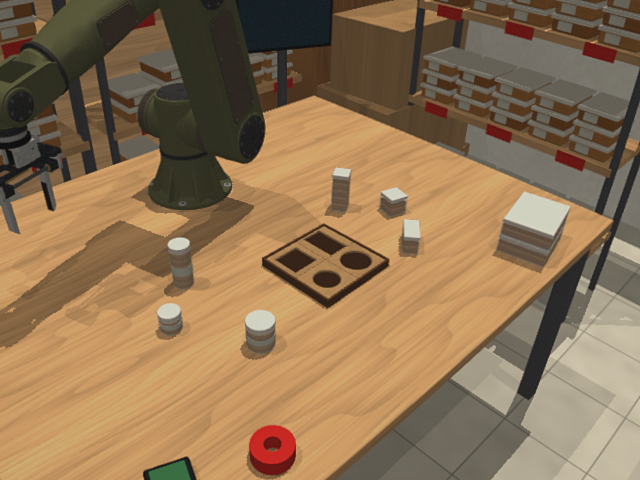

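View pics/a_top.png

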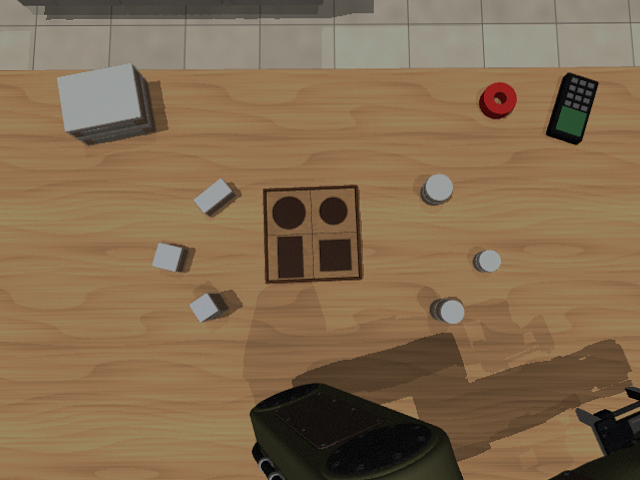

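```bash
cat > geo.py <<'E'
import cv2,numpy as np
from scipy.spatial.transform import Rotation as Rn
from station import vision
def cam(name):
    p=vision.camera_params(name); f=240/np.tan(np.radians(p['fov_y']/2))
    K=np.array([[f,0,p['cx']],[0,f,p['cy']],[0,0,1]]); D=np.array([p['k1'],0,0,0,0.])
    return K,D,Rn.from_euler('xyz',p['attitude']).as_matrix(),np.array(p['origin'])
def rays(name,uv):
    K,D,R,o=cam(name); n=cv2.undistortPoints(np.asarray(uv,float).reshape(-1,1,2),K,D).reshape(-1,2)
    return np.c_[n[:,0],-n[:,1],-np.ones(len(n))]@R.T,o
def atz(name,uv,z):
    r,o=rays(name,uv); return o+r*((z-o[2])/r[:,2])[:,None]
def cloud(name,d):
    v,u=np.mgrid[:480,:640]; r,o=rays(name,np.c_[u.ravel(),v.ravel()])
    return (o+r*d.reshape(-1,1)).reshape(480,640,3)
E
cat > meas.py <<'E'
from geo import *
import sys
tag=sys.argv[1]
for name in('top','scene'):
    im=cv2.imread(f'pics/{tag}_{name}.png'); P=cloud(name,np.load(f'{tag}_{name}.npy'))
    hsv=cv2.cvtColor(im,cv2.COLOR_BGR2HSV)
    z=P[...,2]; print(name,'table z',np.median(z[(abs(P[...,0]-.5)<.15)&(abs(P[...,1])<.4)]))
    ws=(P[...,0]>.2)&(P[...,0]<.72)&(abs(P[...,1])<.48)
    m=(ws&(hsv[...,1]<60)&(hsv[...,2]>120)&(z>.035)).astype(np.uint8)
    n,L,S,C=cv2.connectedComponentsWithStats(m)
    for i in range(1,n):
        if S[i,4]<60: continue
        q=P[L==i]; h=np.percentile(q[:,2],80); uv=np.argwhere((L==i)&(z>h-.006))[:,::-1]
        H=min([.115,.068,.056,.054,.050],key=lambda a:abs(a-h))
        X=atz(name,uv,H)[:,:2]; r=cv2.minAreaRect((X*1000).astype(np.float32))
        print(np.round(C[i]),S[i,4],'h',round(h,4),'cen',X.mean(0).round(4),'rect',np.round(r[0],1),np.round(r[1],1),round(r[2],1))
    # tray
    tr=(P[...,0]>.3)&(P[...,0]<.66)&(abs(P[...,1]-.03)<.16)&(hsv[...,2]<75)
    n,L,S,C=cv2.connectedComponentsWithStats(tr.astype(np.uint8))
    for i in range(1,n):
        if S[i,4]<200: continue
        uv=np.argwhere(L==i)[:,::-1]
        big=S[i,2]>80
        X=atz(name,uv,.024 if big else .012)[:,:2]; r=cv2.minAreaRect((X*1000).astype(np.float32))
        print('dark',np.round(C[i]),S[i,4],'z',np.median(z[L==i]).round(4),'cen',X.mean(0).round(4),'rect',np.round(r[0],1),np.round(r[1],1),round(r[2],1))
E
python3 meas.py a
```

```text
top table z 0.0017334398562880438
[439. 187.] 556 h 0.0706 cen [ 0.6386 -0.2604] rect [ 639.1 -260. ] [58.7 58.9] 44.2
[212. 195.] 609 h 0.0559 cen [0.6254 0.2519] rect [625.5 251.9] [39.4 80.3] 39.4
[167. 257.] 595 h 0.0573 cen [0.4861 0.3499] rect [486.3 350.1] [53.8 54.2] 75.8
[490. 260.] 368 h 0.0523 cen [ 0.4731 -0.3716] rect [ 473.6 -371.8] [46.6 47. ] 43.5
[203. 307.] 463 h 0.1165 cen [0.3758 0.2506] rect [375.7 250.7] [43.5 44.4] 33.7
[452. 312.] 437 h 0.1171 cen [ 0.363  -0.2666] rect [ 363.3 -266.3] [45.8 47.5] 87.9
dark [313. 235.] 1036 z 0.0236 cen [0.5386 0.0252] rect [541.1  27.2] [220.8 221.5] 2.0
dark [289. 212.] 843 z 0.013 cen [0.5924 0.0824] rect [592.4  82.5] [77.7 74. ] 89.6
dark [333. 211.] 598 z 0.0131 cen [ 0.5963 -0.022 ] rect [596.5 -21.2] [63.7 64.6] 89.6
dark [290. 257.] 1014 z 0.0128 cen [0.4876 0.0788] rect [488.5  77.6] [95.6 58. ] 0.3
dark [335. 255.] 962 z 0.0131 cen [ 0.4917 -0.0257] rect [491.8 -25.9] [72.1 72.8] 2.2
scene table z 1.8157185818323818e-05
[342. 172.] 144 h 0.1139 cen [0.3813 0.2448] rect [381.4 244.1] [44.4 50.3] 34.0
[394. 194.] 211 h 0.0556 cen [0.4904 0.3437] rect [490.3 343.7] [55. 57.] 75.9
[411. 229.] 296 h 0.0533 cen [0.63   0.2457] rect [629.5 246.9] [38.4 84.1] 38.7
[178. 244.] 222 h 0.1145 cen [ 0.3668 -0.2701] rect [ 366.8 -269.3] [46.7 47.8] 57.4
[168. 311.] 307 h 0.0506 cen [ 0.476  -0.3752] rect [ 475.5 -375.6] [48.5 50.3] 87.3
[260. 320.] 503 h 0.0677 cen [ 0.641  -0.2632] rect [ 640.1 -262.6] [58.8 58.9] 47.6
dark [325. 243.] 405 z 0.0109 cen [0.4848 0.0803] rect [483.9  80.6] [89.4 51.1] 2.0
dark [295. 260.] 438 z 0.011 cen [ 0.4877 -0.0241] rect [486.8 -23.2] [66.5 66.8] 1.8
dark [355. 260.] 389 z 0.0108 cen [0.5881 0.084 ] rect [586.9  85.8] [72.2 65.1] 47.5
dark [323. 283.] 892 z 0.012 cen [ 0.6066 -0.0467] rect [608.  -38.6] [306.2 174.1] 46.1
dark [326. 279.] 309 z 0.011 cen [ 0.5912 -0.0197] rect [591.3 -19.4] [59.4 52.3] 47.5
```

```bash
cat > plan.py <<'E'
# plan.py x y z yaw_deg [maxstep_mm]
import sys,json,numpy as np
from scipy.spatial.transform import Rotation as Rn
from station import ctrl
o=ctrl.get_obs(); p=np.array(o['ee_pos']); R=Rn.from_euler('xyz',o['eef_rot'])
x,y,z,yaw=map(float,sys.argv[1:5]); ms=float(sys.argv[5])/1000 if len(sys.argv)>5 else .04
T=np.array([x,y,z]); Rt=Rn.from_euler('xyz',[np.pi,0,np.radians(yaw)])
d=(R.inv()*Rt).as_rotvec(degrees=True)
n=int(np.ceil(max(np.linalg.norm(T-p)/ms,np.linalg.norm(d)/7)))
print('pos',p.round(4),'yaw',np.degrees(o['eef_rot'][2]).round(2),'rotvec',d.round(2),'dist',np.linalg.norm(T-p).round(4),'n',n)
rows=[]
for k in range(n):
    s=R.inv().apply((T-p)/n); a=d/n
    rows.append(dict(zip(('x','y','z','ax','ay','az'),[round(v,4) for v in s]+[round(v,1) for v in a])))
    R=R*Rn.from_rotvec(a,degrees=True)
for r in rows: print(json.dumps({k:v for k,v in r.items() if abs(v)>0}))
E
python3 plan.py .3645 -.268 .19 21
```

```text
pos [ 0.1982 -0.5128  0.205 ] yaw 21.13 rotvec [-0.06 -0.    0.13] dist 0.2963 n 8
{"x": 0.0304, "y": -0.021, "z": 0.0019}
{"x": 0.0304, "y": -0.0211, "z": 0.0019}
{"x": 0.0304, "y": -0.0211, "z": 0.0019}
{"x": 0.0304, "y": -0.0211, "z": 0.0019}
{"x": 0.0304, "y": -0.0211, "z": 0.0019}
{"x": 0.0304, "y": -0.0211, "z": 0.0019}
{"x": 0.0304, "y": -0.0211, "z": 0.0019}
{"x": 0.0304, "y": -0.0211, "z": 0.0019}
```

Emit:
step_arm --steps '[{"x": 0.03,"y": -0.021,"z": 0.002,"claw": 0.094},{"x": 0.03,"y": -0.021,"z": 0.002},{"x": 0.03,"y": -0.021,"z": 0.002},{"x": 0.03,"y": -0.021,"z": 0.002},{"x": 0.03,"y": -0.021,"z": 0.002}]' --grip_force 20

```text
validation failed for argument at $.st...
```

```bash
python3 plan.py .3645 -.268 .19 21
```

```text
pos [ 0.1982 -0.5128  0.205 ] yaw 21.13 rotvec [-0.06 -0.    0.13] dist 0.2963 n 8
{"x": 0.0304, "y": -0.021, "z": 0.0019}
{"x": 0.0304, "y": -0.0211, "z": 0.0019}
{"x": 0.0304, "y": -0.0211, "z": 0.0019}
{"x": 0.0304, "y": -0.0211, "z": 0.0019}
{"x": 0.0304, "y": -0.0211, "z": 0.0019}
{"x": 0.0304, "y": -0.0211, "z": 0.0019}
{"x": 0.0304, "y": -0.0211, "z": 0.0019}
{"x": 0.0304, "y": -0.0211, "z": 0.0019}
```

Emit:
step_arm --steps '[{"x": 0.03,"y": -0.021,"z": 0.002,"ax": 0,"ay": 0,"az": 0,"claw": 0.094},{"x": 0.03,"y": -0.021,"z": 0.002,"ax": 0,"ay": 0,"az": 0,"claw": 0.094},{"x": 0.03,"y": -0.021,"z": 0.002,"ax": 0,"ay": 0,"az": 0,"claw": 0.094},{"x": 0.03,"y": -0.021,"z": 0.002,"ax": 0,"ay": 0,"az": 0,"claw": 0.094},{"x": 0.03,"y": -0.021,"z": 0.002,"ax": 0,"ay": 0,"az": 0,"claw": 0.094}]' --grip_force 20

```text
time_s: 0.52
ee_pos: [0.2997, -0.3587, 0.1924]
eef_rot: [-3.138, 0.001, 0.36]
force: [1.0, 0.5, 0.0]
grip_width: 0.0938
```

```bash
sed -i 's/if abs(v)>0//' plan.py; python3 plan.py .3645 -.268 .16 21
```

```text
pos [ 0.2997 -0.3587  0.1924] yaw 20.63 rotvec [-0.23  0.06 -0.37] dist 0.1161 n 3
{"x": 0.0309, "y": -0.0207, "z": 0.0108, "ax": -0.1, "ay": 0.0, "az": -0.1}
{"x": 0.0309, "y": -0.0206, "z": 0.0108, "ax": -0.1, "ay": 0.0, "az": -0.1}
{"x": 0.031, "y": -0.0206, "z": 0.0108, "ax": -0.1, "ay": 0.0, "az": -0.1}
```

Emit:
step_arm --steps '[{"x": 0.031,"y": -0.0205,"z": 0.011,"ax": 0,"ay": 0,"az": 0,"claw": 0.094},{"x": 0.031,"y": -0.0205,"z": 0.011,"ax": 0,"ay": 0,"az": 0,"claw": 0.094},{"x": 0.031,"y": -0.0205,"z": 0.011,"ax": 0,"ay": 0,"az": 0,"claw": 0.094},{"x": 0,"y": 0,"z": 0,"ax": 0,"ay": 0,"az": 0,"claw": 0.094}]'

```text
time_s: 0.85
ee_pos: [0.3688, -0.2592, 0.158]
eef_rot: [-3.137, 0.001, 0.363]
force: [-0.3, -0.4, -0.6]
grip_width: 0.094
```

```bash
python3 plan.py .3645 -.268 .05 21; python3 snap.py b scene top|tail -1
```

```text
pos [ 0.3688 -0.2592  0.158 ] yaw 20.8 rotvec [-0.24  0.03 -0.2 ] dist 0.1084 n 3
{"x": -0.0024, "y": 0.0024, "z": 0.036, "ax": -0.1, "ay": 0.0, "az": -0.1}
{"x": -0.0024, "y": 0.0023, "z": 0.036, "ax": -0.1, "ay": 0.0, "az": -0.1}
{"x": -0.0024, "y": 0.0023, "z": 0.036, "ax": -0.1, "ay": 0.0, "az": -0.1}
{'time_s': 0.95, 'ee_pos': [0.3675, -0.2628, 0.1595], 'eef_rot': [-3.1395, 0.0004, 0.3617], 'force': [-0.1976, -0.0788, 1.1307], 'grip_width': 0.094}
```

View pics/b_scene.png

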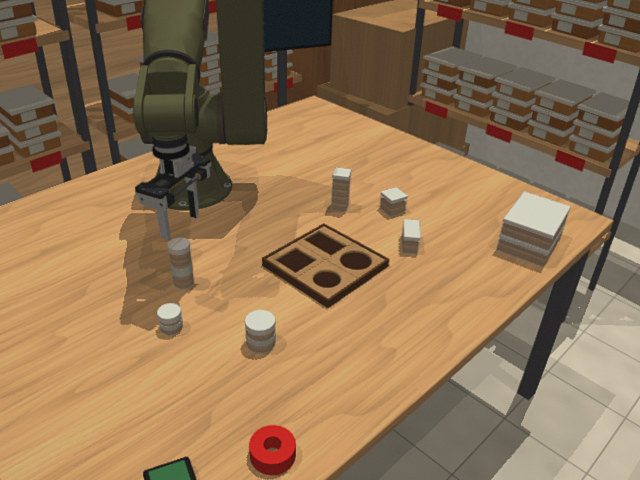

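View pics/b_top.png

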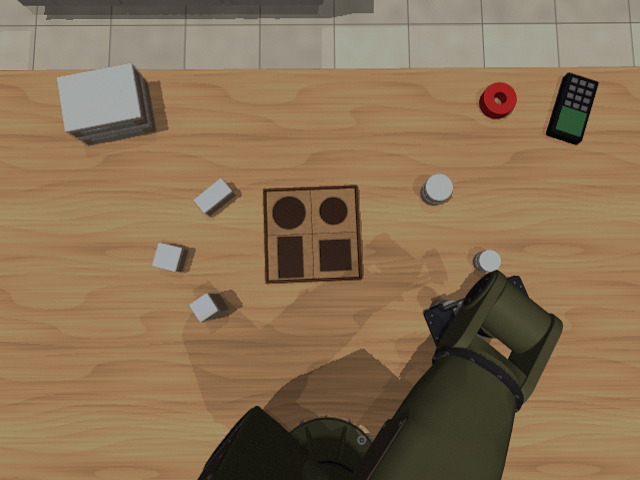

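The scene view has the open fingers (columns about 165 and 195) straddling the canister lid (180, 244). Nothing else has moved.

```bash
python3 plan.py .3645 -.268 .05 21
```

```text
pos [ 0.3675 -0.2628  0.1595] yaw 20.73 rotvec [-0.12  0.02 -0.27] dist 0.1096 n 3
{"x": -0.0015, "y": 0.0013, "z": 0.0365, "ax": -0.0, "ay": 0.0, "az": -0.1}
{"x": -0.0015, "y": 0.0013, "z": 0.0365, "ax": -0.0, "ay": 0.0, "az": -0.1}
{"x": -0.0015, "y": 0.0013, "z": 0.0365, "ax": -0.0, "ay": 0.0, "az": -0.1}
```

Emit:
step_arm --steps '[{"x": -0.0045,"y": 0.004,"z": 0.005,"ax": 0,"ay": 0,"az": 0,"claw": 0.094},{"x": 0,"y": 0,"z": 0.035,"ax": 0,"ay": 0,"az": 0,"claw": 0.094},{"x": 0,"y": 0,"z": 0.035,"ax": 0,"ay": 0,"az": 0,"claw": 0.094},{"x": 0,"y": 0,"z": 0.03,"ax": 0,"ay": 0,"az": 0,"claw": 0.094},{"x": 0,"y": 0,"z": 0,"ax": 0,"ay": 0,"az": 0,"claw": 0.094}]'

```text
time_s: 1.37
ee_pos: [0.3625, -0.2762, 0.0532]
eef_rot: [3.136, -0.003, 0.356]
force: [-0.4, 0.0, -0.3]
grip_width: 0.0941
```

Emit:
step_arm --steps '[{"x": 0,"y": 0,"z": 0,"ax": 0,"ay": 0,"az": 0,"claw": 0.03},{"x": 0,"y": 0,"z": 0,"ax": 0,"ay": 0,"az": 0,"claw": 0.03},{"x": 0,"y": 0,"z": 0,"ax": 0,"ay": 0,"az": 0,"claw": 0.03},{"x": 0,"y": 0,"z": 0,"ax": 0,"ay": 0,"az": 0,"claw": 0.03},{"x": 0,"y": 0,"z": 0,"ax": 0,"ay": 0,"az": 0,"claw": 0.03}]'

```text
time_s: 1.78
ee_pos: [0.3618, -0.2804, 0.058]
eef_rot: [3.133, -0.004, 0.35]
force: [-0.6, 2.7, 3.8]
grip_width: 0.064
```

```bash
python3 plan.py .3645 -.268 .052 21
```

```text
pos [ 0.3618 -0.2804  0.058 ] yaw 20.06 rotvec [ 0.49 -0.25 -0.94] dist 0.0141 n 1
{"x": 0.0068, "y": -0.0108, "z": 0.006, "ax": 0.5, "ay": -0.2, "az": -0.9}
```

Emit:
step_arm --steps '[{"x": 0.005,"y": -0.009,"z": 0.004,"ax": 0.5,"ay": -0.2,"az": -0.9,"claw": 0.075},{"x": 0,"y": 0,"z": 0,"ax": 0,"ay": 0,"az": 0,"claw": 0.075}]'

```text
time_s: 1.95
ee_pos: [0.3642, -0.2703, 0.0554]
eef_rot: [3.139, -0.002, 0.367]
force: [0.4, -0.0, -0.0]
grip_width: 0.073
```

```bash
python3 snap.py c scene|tail -1;python3 plan.py .3645 -.268 .052 21; python3 -c "
import cv2
i=cv2.imread('pics/c_scene.png')[150:350,80:320];cv2.imwrite('pics/c1.png',cv2.resize(i,None,fx=3,fy=3))"
```

```text
{'time_s': 2.0, 'ee_pos': [0.3644, -0.271, 0.0557], 'eef_rot': [3.1383, -0.0024, 0.3665], 'force': [-0.1696, -0.2694, 0.8471], 'grip_width': 0.0744}
pos [ 0.3644 -0.271   0.0557] yaw 21.0 rotvec [ 0.19 -0.14  0.  ] dist 0.0048 n 1
{"x": 0.0012, "y": -0.0028, "z": 0.0037, "ax": 0.2, "ay": -0.1, "az": 0.0}
```

View pics/c1.png

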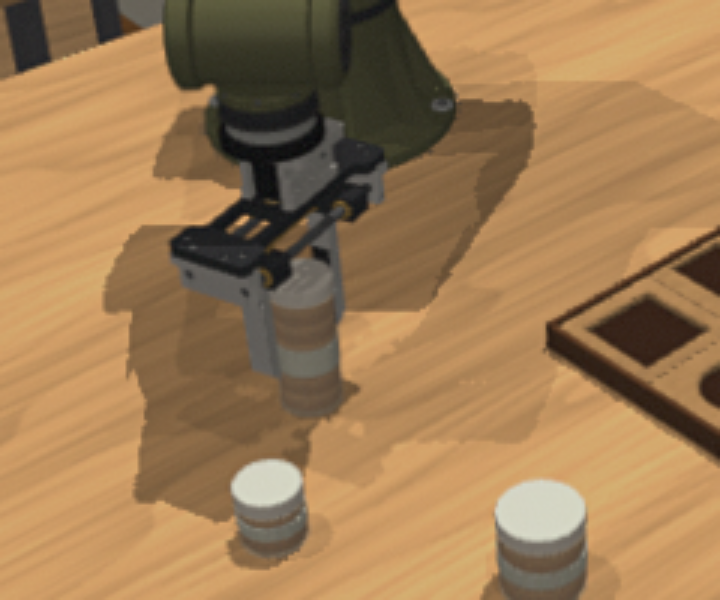

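Canister upright between the fingers (crop 305, 340). Closing now.

Emit:
step_arm --steps '[{"x": 0.001,"y": -0.002,"z": 0.002,"ax": 0,"ay": 0,"az": 0,"claw": 0.03},{"x": 0,"y": 0,"z": 0,"ax": 0,"ay": 0,"az": 0,"claw": 0.03},{"x": 0,"y": 0,"z": 0,"ax": 0,"ay": 0,"az": 0,"claw": 0.03},{"x": 0,"y": 0,"z": 0,"ax": 0,"ay": 0,"az": 0,"claw": 0.03},{"x": 0,"y": 0,"z": 0,"ax": 0,"ay": 0,"az": 0,"claw": 0.03}]'

```text
time_s: 2.42
ee_pos: [0.365, -0.268, 0.0538]
eef_rot: [3.138, -0.003, 0.368]
force: [0.1, 0.4, 1.4]
grip_width: 0.0497
```

Emit:
step_arm --steps '[{"x": 0,"y": 0,"z": 0,"ax": 0,"ay": 0,"az": 0,"claw": 0.03},{"x": 0,"y": 0,"z": 0,"ax": 0,"ay": 0,"az": 0,"claw": 0.03}]'

```text
time_s: 2.58
ee_pos: [0.365, -0.268, 0.0538]
eef_rot: [3.138, -0.003, 0.368]
force: [0.2, 1.8, 1.7]
grip_width: 0.0498
```

Emit:
step_arm --steps '[{"x": 0,"y": 0,"z": -0.02,"ax": 0,"ay": 0,"az": 0,"claw": 0.03},{"x": 0,"y": 0,"z": -0.03,"ax": 0,"ay": 0,"az": 0,"claw": 0.03},{"x": 0,"y": 0,"z": -0.02,"ax": 0,"ay": 0,"az": 0,"claw": 0.03}]'

```text
time_s: 2.83
ee_pos: [0.3625, -0.2664, 0.1214]
eef_rot: [-3.137, 0.002, 0.367]
force: [0.7, -0.4, -1.9]
grip_width: 0.0498
```

```bash
python3 plan.py .595 -.022 .125 21 36
```

```text
pos [ 0.3625 -0.2664  0.1214] yaw 21.05 rotvec [-0.29  0.13  0.05] dist 0.3373 n 10
{"x": 0.0305, "y": -0.0145, "z": -0.0004, "ax": -0.0, "ay": 0.0, "az": 0.0}
{"x": 0.0305, "y": -0.0145, "z": -0.0004, "ax": -0.0, "ay": 0.0, "az": 0.0}
{"x": 0.0305, "y": -0.0145, "z": -0.0004, "ax": -0.0, "ay": 0.0, "az": 0.0}
{"x": 0.0305, "y": -0.0145, "z": -0.0004, "ax": -0.0, "ay": 0.0, "az": 0.0}
{"x": 0.0305, "y": -0.0145, "z": -0.0004, "ax": -0.0, "ay": 0.0, "az": 0.0}
{"x": 0.0305, "y": -0.0145, "z": -0.0004, "ax": -0.0, "ay": 0.0, "az": 0.0}
{"x": 0.0305, "y": -0.0145, "z": -0.0004, "ax": -0.0, "ay": 0.0, "az": 0.0}
{"x": 0.0305, "y": -0.0145, "z": -0.0004, "ax": -0.0, "ay": 0.0, "az": 0.0}
{"x": 0.0305, "y": -0.0145, "z": -0.0004, "ax": -0.0, "ay": 0.0, "az": 0.0}
{"x": 0.0305, "y": -0.0145, "z": -0.0004, "ax": -0.0, "ay": 0.0, "az": 0.0}
```

Emit:
step_arm --steps '[{"x": 0.015,"y": -0.007,"z": 0,"ax": 0,"ay": 0,"az": 0,"claw": 0.03},{"x": 0.027,"y": -0.013,"z": 0,"ax": 0,"ay": 0,"az": 0,"claw": 0.03},{"x": 0.03,"y": -0.0145,"z": 0,"ax": 0,"ay": 0,"az": 0,"claw": 0.03},{"x": 0.03,"y": -0.0145,"z": 0,"ax": 0,"ay": 0,"az": 0,"claw": 0.03},{"x": 0.03,"y": -0.0145,"z": 0,"ax": 0,"ay": 0,"az": 0,"claw": 0.03}]'

```text
time_s: 3.25
ee_pos: [0.4651, -0.1614, 0.1259]
eef_rot: [3.139, -0.001, 0.358]
force: [-0.1, -1.0, -2.2]
grip_width: 0.0501
```

Emit:
step_arm --steps '[{"x": 0.03,"y": -0.0145,"z": 0,"ax": 0,"ay": 0,"az": 0,"claw": 0.03},{"x": 0.03,"y": -0.0145,"z": 0,"ax": 0,"ay": 0,"az": 0,"claw": 0.03},{"x": 0.03,"y": -0.0145,"z": 0,"ax": 0,"ay": 0,"az": 0,"claw": 0.03},{"x": 0.02,"y": -0.01,"z": 0,"ax": 0,"ay": 0,"az": 0,"claw": 0.03},{"x": 0.01,"y": -0.005,"z": 0,"ax": 0,"ay": 0,"az": 0,"claw": 0.03}]'

```text
time_s: 3.67
ee_pos: [0.5622, -0.0564, 0.124]
eef_rot: [3.139, 0.0, 0.36]
force: [0.4, -0.2, -2.0]
grip_width: 0.0499
```

```bash
python3 plan.py .595 -.022 .125 21 20
```

```text
pos [ 0.5622 -0.0564  0.124 ] yaw 20.65 rotvec [ 0.14  0.   -0.35] dist 0.0476 n 3
{"x": 0.0143, "y": -0.0069, "z": -0.0003, "ax": 0.0, "ay": 0.0, "az": -0.1}
{"x": 0.0143, "y": -0.0068, "z": -0.0003, "ax": 0.0, "ay": 0.0, "az": -0.1}
{"x": 0.0143, "y": -0.0068, "z": -0.0003, "ax": 0.0, "ay": 0.0, "az": -0.1}
```

Emit:
step_arm --steps '[{"x": 0.018,"y": -0.0085,"z": 0,"ax": 0,"ay": 0,"az": 0,"claw": 0.03},{"x": 0.016,"y": -0.008,"z": 0,"ax": 0,"ay": 0,"az": 0,"claw": 0.03},{"x": 0.006,"y": -0.003,"z": 0,"ax": 0,"ay": 0,"az": 0,"claw": 0.03},{"x": 0,"y": 0,"z": 0,"ax": 0,"ay": 0,"az": 0,"claw": 0.03}]'

```text
time_s: 4.0
ee_pos: [0.5939, -0.022, 0.1218]
eef_rot: [3.14, 0.003, 0.362]
force: [0.0, -0.1, -1.9]
grip_width: 0.0499
```

```bash
python3 snap.py d scene top|tail -1; python3 plan.py .595 -.022 .075 21 20;python3 -c "
import cv2
i=cv2.imread('pics/d_scene.png')[130:330,210:450];cv2.imwrite('pics/d1.png',cv2.resize(i,None,fx=3,fy=3))"
```

```text
{'time_s': 4.1, 'ee_pos': [0.5932, -0.023, 0.122], 'eef_rot': [3.1399, 0.0031, 0.3614], 'force': [-0.3894, -1.2392, -2.4199], 'grip_width': 0.0498}
pos [ 0.5932 -0.023   0.122 ] yaw 20.7 rotvec [ 0.09  0.18 -0.3 ] dist 0.047 n 3
{"x": 0.0007, "y": -0.0001, "z": 0.0157, "ax": 0.0, "ay": 0.1, "az": -0.1}
{"x": 0.0007, "y": -0.0001, "z": 0.0157, "ax": 0.0, "ay": 0.1, "az": -0.1}
{"x": 0.0007, "y": -0.0001, "z": 0.0157, "ax": 0.0, "ay": 0.1, "az": -0.1}
```

View pics/d1.png

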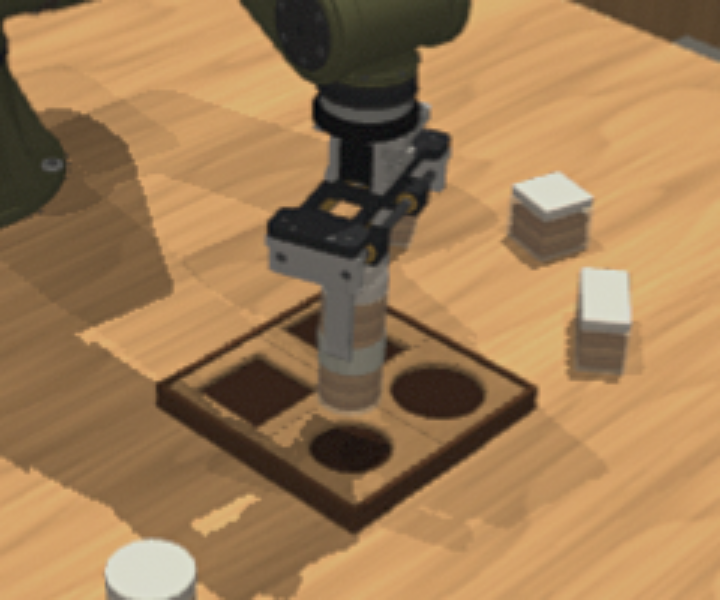

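The canister hangs upright above the smaller round recess (crop 350, 445). Base is about 68 mm up, consistent with the projection, so I'm lowering it.

Emit:
step_arm --steps '[{"x": 0.002,"y": 0,"z": 0.015,"ax": 0,"ay": 0,"az": 0,"claw": 0.03},{"x": 0,"y": 0,"z": 0.016,"ax": 0,"ay": 0,"az": 0,"claw": 0.03},{"x": 0,"y": 0,"z": 0.01,"ax": 0,"ay": 0,"az": 0,"claw": 0.03},{"x": 0,"y": 0,"z": 0.005,"ax": 0,"ay": 0,"az": 0,"claw": 0.03},{"x": 0,"y": 0,"z": 0,"ax": 0,"ay": 0,"az": 0,"claw": 0.03}]'

```text
time_s: 4.52
ee_pos: [0.5929, -0.0272, 0.0755]
eef_rot: [3.139, 0.002, 0.357]
force: [-0.1, 0.9, -2.6]
grip_width: 0.0497
```

```bash
python3 plan.py .595 -.022 .066 21 20
```

```text
pos [ 0.5929 -0.0272  0.0755] yaw 20.45 rotvec [ 0.16  0.12 -0.55] dist 0.011 n 1
{"x": 0.0038, "y": -0.0042, "z": 0.0095, "ax": 0.2, "ay": 0.1, "az": -0.6}
```

Emit:
step_arm --steps '[{"x": 0.003,"y": -0.003,"z": 0,"ax": 0,"ay": 0,"az": 0,"claw": 0.03},{"x": 0.001,"y": -0.001,"z": 0.002,"ax": 0,"ay": 0,"az": 0,"claw": 0.03},{"x": 0,"y": 0,"z": 0.002,"ax": 0,"ay": 0,"az": 0,"claw": 0.03},{"x": 0,"y": 0,"z": 0.002,"ax": 0,"ay": 0,"az": 0,"claw": 0.03}]'

```text
time_s: 4.85
ee_pos: [0.5961, -0.0224, 0.0714]
eef_rot: [3.137, -0.0, 0.356]
force: [0.2, -0.1, -2.7]
grip_width: 0.0496
```

```bash
python3 plan.py .595 -.022 .066 21 20
```

```text
pos [ 0.5961 -0.0224  0.0714] yaw 20.39 rotvec [ 0.24 -0.01 -0.61] dist 0.0055 n 1
{"x": -0.0009, "y": -0.0008, "z": 0.0054, "ax": 0.2, "ay": -0.0, "az": -0.6}
```

Emit:
step_arm --steps '[{"x": 0,"y": 0,"z": 0.003,"ax": 0,"ay": 0,"az": 0,"claw": 0.03},{"x": 0,"y": 0,"z": 0.002,"ax": 0,"ay": 0,"az": 0,"claw": 0.03},{"x": 0,"y": 0,"z": 0.002,"ax": 0,"ay": 0,"az": 0,"claw": 0.03},{"x": 0,"y": 0,"z": 0.001,"ax": 0,"ay": 0,"az": 0,"claw": 0.03}]'

```text
time_s: 5.18
ee_pos: [0.5971, -0.0221, 0.0657]
eef_rot: [3.137, -0.003, 0.356]
force: [-6.6, -0.1, 9.9]
grip_width: 0.0497
```

```bash
python3 plan.py .595 -.022 .066 21 20
```

```text
pos [ 0.5971 -0.0221  0.0657] yaw 20.42 rotvec [ 0.29 -0.17 -0.58] dist 0.0021 n 1
{"x": -0.0019, "y": -0.0008, "z": -0.0003, "ax": 0.3, "ay": -0.2, "az": -0.6}
```

Emit:
step_arm --steps '[{"x": 0,"y": 0,"z": -0.0005,"ax": 0,"ay": 0,"az": 0,"claw": 0.08},{"x": 0,"y": 0,"z": 0,"ax": 0,"ay": 0,"az": 0,"claw": 0.08},{"x": 0,"y": 0,"z": 0,"ax": 0,"ay": 0,"az": 0,"claw": 0.08},{"x": 0,"y": 0,"z": 0,"ax": 0,"ay": 0,"az": 0,"claw": 0.08},{"x": 0,"y": 0,"z": 0,"ax": 0,"ay": 0,"az": 0,"claw": 0.08}]'

```text
time_s: 5.6
ee_pos: [0.5979, -0.0222, 0.0673]
eef_rot: [3.135, -0.005, 0.357]
force: [0.9, 0.8, -0.3]
grip_width: 0.0786
```

Emit:
step_arm --steps '[{"x": 0,"y": 0,"z": -0.02,"ax": 0,"ay": 0,"az": 0,"claw": 0.08},{"x": 0,"y": 0,"z": -0.035,"ax": 0,"ay": 0,"az": 0,"claw": 0.09},{"x": 0,"y": 0,"z": -0.035,"ax": 0,"ay": 0,"az": 0,"claw": 0.09},{"x": 0,"y": 0,"z": -0.01,"ax": 0,"ay": 0,"az": 0,"claw": 0.09}]'

```text
time_s: 5.93
ee_pos: [0.5953, -0.0217, 0.1666]
eef_rot: [3.139, 0.002, 0.356]
force: [0.1, -1.1, 0.8]
grip_width: 0.0899
```

```bash
python3 snap.py e scene|tail -1; python3 plan.py .6395 -.261 .13 21 36;python3 -c "
import cv2
i=cv2.imread('pics/e_scene.png')[130:330,210:450];cv2.imwrite('pics/e1.png',cv2.resize(i,None,fx=3,fy=3))"
```

```text
{'time_s': 5.9833, 'ee_pos': [0.5955, -0.0217, 0.1666], 'eef_rot': [3.1387, 0.0015, 0.3564], 'force': [0.5112, -0.0399, 1.3469], 'grip_width': 0.0895}
pos [ 0.5955 -0.0217  0.1666] yaw 20.42 rotvec [ 0.16  0.09 -0.58] dist 0.246 n 7
{"x": -0.006, "y": 0.0342, "z": 0.0053, "ax": 0.0, "ay": 0.0, "az": -0.1}
{"x": -0.0061, "y": 0.0342, "z": 0.0053, "ax": 0.0, "ay": 0.0, "az": -0.1}
{"x": -0.0061, "y": 0.0342, "z": 0.0053, "ax": 0.0, "ay": 0.0, "az": -0.1}
{"x": -0.0062, "y": 0.0342, "z": 0.0053, "ax": 0.0, "ay": 0.0, "az": -0.1}
{"x": -0.0062, "y": 0.0342, "z": 0.0053, "ax": 0.0, "ay": 0.0, "az": -0.1}
{"x": -0.0063, "y": 0.0342, "z": 0.0053, "ax": 0.0, "ay": 0.0, "az": -0.1}
{"x": -0.0063, "y": 0.0342, "z": 0.0052, "ax": 0.0, "ay": 0.0, "az": -0.1}
```

View pics/e1.png

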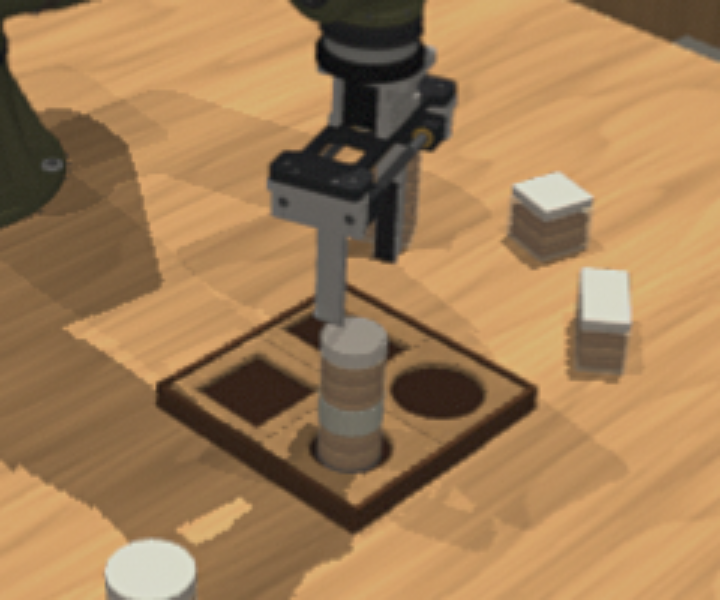

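The canister (crop 352, 400) stands inside its recess (350, 450). Next the jar.

```bash
python3 plan.py .6395 -.261 .13 92 36
```

```text
pos [ 0.5955 -0.0217  0.1666] yaw 20.42 rotvec [  0.09   0.18 -71.58] dist 0.246 n 11
{"x": -0.0038, "y": 0.0218, "z": 0.0034, "ax": 0.0, "ay": 0.0, "az": -6.5}
{"x": -0.0063, "y": 0.0212, "z": 0.0034, "ax": 0.0, "ay": 0.0, "az": -6.5}
{"x": -0.0086, "y": 0.0204, "z": 0.0034, "ax": 0.0, "ay": 0.0, "az": -6.5}
{"x": -0.0109, "y": 0.0192, "z": 0.0034, "ax": 0.0, "ay": 0.0, "az": -6.5}
{"x": -0.013, "y": 0.0179, "z": 0.0034, "ax": 0.0, "ay": 0.0, "az": -6.5}
{"x": -0.0149, "y": 0.0163, "z": 0.0034, "ax": 0.0, "ay": 0.0, "az": -6.5}
{"x": -0.0167, "y": 0.0145, "z": 0.0034, "ax": 0.0, "ay": 0.0, "az": -6.5}
{"x": -0.0182, "y": 0.0125, "z": 0.0034, "ax": 0.0, "ay": 0.0, "az": -6.5}
{"x": -0.0195, "y": 0.0104, "z": 0.0034, "ax": 0.0, "ay": 0.0, "az": -6.5}
{"x": -0.0206, "y": 0.0081, "z": 0.0033, "ax": 0.0, "ay": 0.0, "az": -6.5}
{"x": -0.0214, "y": 0.0057, "z": 0.0033, "ax": 0.0, "ay": 0.0, "az": -6.5}
```

Emit:
step_arm --steps '[{"x": -0.004,"y": 0.022,"z": 0,"ax": 0,"ay": 0,"az": -6.5,"claw": 0.094},{"x": -0.006,"y": 0.021,"z": 0,"ax": 0,"ay": 0,"az": -6.5,"claw": 0.094},{"x": -0.0085,"y": 0.0205,"z": 0,"ax": 0,"ay": 0,"az": -6.5,"claw": 0.094},{"x": -0.011,"y": 0.019,"z": 0.001,"ax": 0,"ay": 0,"az": -6.5,"claw": 0.094},{"x": -0.013,"y": 0.018,"z": 0.003,"ax": 0,"ay": 0,"az": -6.5,"claw": 0.094}]'

```text
time_s: 6.4
ee_pos: [0.6163, -0.1302, 0.16]
eef_rot: [3.141, 0.002, 0.948]
force: [-1.0, 0.6, 1.0]
grip_width: 0.0941
```

Emit:
step_arm --steps '[{"x": -0.015,"y": 0.016,"z": 0.004,"ax": 0,"ay": 0,"az": -6.5,"claw": 0.094},{"x": -0.0165,"y": 0.0145,"z": 0.005,"ax": 0,"ay": 0,"az": -6.5,"claw": 0.094},{"x": -0.018,"y": 0.0125,"z": 0.006,"ax": 0,"ay": 0,"az": -6.5,"claw": 0.094},{"x": -0.0195,"y": 0.0105,"z": 0.006,"ax": 0,"ay": 0,"az": -6.5,"claw": 0.094},{"x": -0.0205,"y": 0.008,"z": 0.006,"ax": 0,"ay": 0,"az": -6.5,"claw": 0.094}]'

```text
time_s: 6.82
ee_pos: [0.6392, -0.2428, 0.1248]
eef_rot: [-3.135, 0.0, 1.545]
force: [0.5, 0.2, 0.7]
grip_width: 0.0943
```

```bash
python3 plan.py .6395 -.261 .12 92 26
```

```text
pos [ 0.6392 -0.2428  0.1248] yaw 88.51 rotvec [-0.37  0.01 -3.49] dist 0.0188 n 1
{"x": -0.0182, "y": 0.0008, "z": 0.0048, "ax": -0.4, "ay": 0.0, "az": -3.5}
```

Emit:
step_arm --steps '[{"x": -0.013,"y": 0.001,"z": 0.003,"ax": 0,"ay": 0,"az": -2.5,"claw": 0.094},{"x": -0.002,"y": 0,"z": 0.002,"ax": 0,"ay": 0,"az": -0.5,"claw": 0.094},{"x": 0,"y": 0,"z": 0,"ax": 0,"ay": 0,"az": 0,"claw": 0.094},{"x": 0,"y": 0,"z": 0,"ax": 0,"ay": 0,"az": 0,"claw": 0.094}]'

```text
time_s: 7.15
ee_pos: [0.6376, -0.2614, 0.1113]
eef_rot: [-3.127, -0.004, 1.6]
force: [0.7, 0.2, 1.4]
grip_width: 0.0939
```

```bash
python3 plan.py .6395 -.261 .02 92 40;python3 snap.py f scene|tail -1;python3 -c "
import cv2
i=cv2.imread('pics/f_scene.png')[200:400,150:390];cv2.imwrite('pics/f1.png',cv2.resize(i,None,fx=3,fy=3))"
```

```text
pos [ 0.6376 -0.2614  0.1113] yaw 91.69 rotvec [-0.82 -0.2  -0.31] dist 0.0913 n 3
{"x": 0.0, "y": 0.0011, "z": 0.0304, "ax": -0.3, "ay": -0.1, "az": -0.1}
{"x": 0.0, "y": 0.0009, "z": 0.0304, "ax": -0.3, "ay": -0.1, "az": -0.1}
{"x": 0.0001, "y": 0.0008, "z": 0.0304, "ax": -0.3, "ay": -0.1, "az": -0.1}
{'time_s': 7.2, 'ee_pos': [0.6376, -0.261, 0.1113], 'eef_rot': [-3.1272, -0.0037, 1.6005], 'force': [-0.6359, 0.2826, 0.0117], 'grip_width': 0.0938}
```

View pics/f1.png

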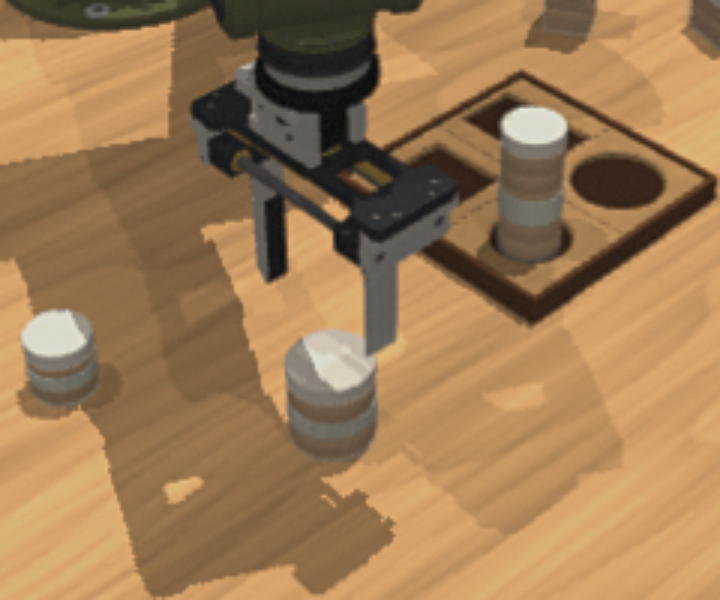

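Emit:
step_arm --steps '[{"x": 0,"y": 0.002,"z": 0.015,"ax": -0.8,"ay": -0.2,"az": 0,"claw": 0.094},{"x": 0,"y": 0,"z": 0.025,"ax": 0,"ay": 0,"az": 0,"claw": 0.094},{"x": 0,"y": 0,"z": 0.025,"ax": 0,"ay": 0,"az": 0,"claw": 0.094},{"x": 0,"y": 0,"z": 0.015,"ax": 0,"ay": 0,"az": 0,"claw": 0.094}]'

```text
time_s: 7.53
ee_pos: [0.6427, -0.2578, 0.0349]
eef_rot: [3.132, 0.004, 1.598]
force: [-0.4, 0.2, -0.7]
grip_width: 0.0939
```

```bash
python3 plan.py .6395 -.261 .023 92 40
```

```text
pos [ 0.6427 -0.2578  0.0349] yaw 91.59 rotvec [ 0.55  0.24 -0.41] dist 0.0127 n 1
{"x": -0.0031, "y": -0.0034, "z": 0.0119, "ax": 0.5, "ay": 0.2, "az": -0.4}
```

Emit:
step_arm --steps '[{"x": -0.003,"y": -0.0035,"z": 0.006,"ax": 0.5,"ay": 0.2,"az": 0,"claw": 0.094},{"x": 0,"y": 0,"z": 0.002,"ax": 0,"ay": 0,"az": 0,"claw": 0.075},{"x": 0,"y": 0,"z": 0.001,"ax": 0,"ay": 0,"az": 0,"claw": 0.075},{"x": 0,"y": 0,"z": 0,"ax": 0,"ay": 0,"az": 0,"claw": 0.075}]'

```text
time_s: 7.87
ee_pos: [0.6387, -0.2578, 0.0243]
eef_rot: [-3.139, -0.001, 1.598]
force: [-0.3, -0.2, -0.1]
grip_width: 0.0777
```

```bash
python3 plan.py .6395 -.261 .023 92 40
```

```text
pos [ 0.6387 -0.2578  0.0243] yaw 91.58 rotvec [-0.14 -0.06 -0.42] dist 0.0035 n 1
{"x": -0.0032, "y": 0.0007, "z": 0.0013, "ax": -0.1, "ay": -0.1, "az": -0.4}
```

Emit:
step_arm --steps '[{"x": -0.003,"y": 0.0005,"z": 0,"ax": 0,"ay": 0,"az": -0.4,"claw": 0.045},{"x": 0,"y": 0,"z": 0,"ax": 0,"ay": 0,"az": 0,"claw": 0.045},{"x": 0,"y": 0,"z": 0,"ax": 0,"ay": 0,"az": 0,"claw": 0.045},{"x": 0,"y": 0,"z": 0,"ax": 0,"ay": 0,"az": 0,"claw": 0.045},{"x": 0,"y": 0,"z": 0,"ax": 0,"ay": 0,"az": 0,"claw": 0.045}]'

```text
time_s: 8.28
ee_pos: [0.6406, -0.2615, 0.0278]
eef_rot: [3.14, 0.001, 1.606]
force: [-0.4, 0.0, -2.0]
grip_width: 0.0617
```

Emit:
step_arm --steps '[{"x": 0,"y": 0,"z": -0.015,"ax": 0,"ay": 0,"az": 0,"claw": 0.045},{"x": 0,"y": 0,"z": -0.03,"ax": 0,"ay": 0,"az": 0,"claw": 0.045},{"x": 0,"y": 0,"z": -0.035,"ax": 0,"ay": 0,"az": 0,"claw": 0.045},{"x": 0,"y": 0,"z": -0.035,"ax": 0,"ay": 0,"az": 0,"claw": 0.045},{"x": 0,"y": 0,"z": -0.02,"ax": 0,"ay": 0,"az": 0,"claw": 0.045}]'

```text
time_s: 8.7
ee_pos: [0.6378, -0.2602, 0.1654]
eef_rot: [-3.133, -0.004, 1.605]
force: [-0.2, -0.9, -1.5]
grip_width: 0.0615
```

```bash
python3 plan.py .592 .082 .185 92 30
```

```text
pos [ 0.6378 -0.2602  0.1654] yaw 91.98 rotvec [-0.47 -0.23 -0.02] dist 0.3458 n 12
{"x": 0.0286, "y": -0.0028, "z": -0.0015, "ax": -0.0, "ay": -0.0, "az": -0.0}
{"x": 0.0286, "y": -0.0028, "z": -0.0015, "ax": -0.0, "ay": -0.0, "az": -0.0}
{"x": 0.0286, "y": -0.0028, "z": -0.0015, "ax": -0.0, "ay": -0.0, "az": -0.0}
{"x": 0.0286, "y": -0.0028, "z": -0.0015, "ax": -0.0, "ay": -0.0, "az": -0.0}
{"x": 0.0286, "y": -0.0028, "z": -0.0015, "ax": -0.0, "ay": -0.0, "az": -0.0}
{"x": 0.0286, "y": -0.0028, "z": -0.0016, "ax": -0.0, "ay": -0.0, "az": -0.0}
{"x": 0.0286, "y": -0.0028, "z": -0.0016, "ax": -0.0, "ay": -0.0, "az": -0.0}
{"x": 0.0286, "y": -0.0028, "z": -0.0016, "ax": -0.0, "ay": -0.0, "az": -0.0}
{"x": 0.0286, "y": -0.0028, "z": -0.0016, "ax": -0.0, "ay": -0.0, "az": -0.0}
{"x": 0.0286, "y": -0.0028, "z": -0.0016, "ax": -0.0, "ay": -0.0, "az": -0.0}
{"x": 0.0286, "y": -0.0028, "z": -0.0016, "ax": -0.0, "ay": -0.0, "az": -0.0}
{"x": 0.0286, "y": -0.0028, "z": -0.0016, "ax": -0.0, "ay": -0.0, "az": -0.0}
```

Emit:
step_arm --steps '[{"x": 0.005,"y": 0,"z": -0.02,"ax": -0.4,"ay": -0.2,"az": 0,"claw": 0.045},{"x": 0.015,"y": -0.002,"z": -0.02,"ax": 0,"ay": 0,"az": 0,"claw": 0.045},{"x": 0.025,"y": -0.003,"z": -0.008,"ax": 0,"ay": 0,"az": 0,"claw": 0.045},{"x": 0.029,"y": -0.003,"z": 0,"ax": 0,"ay": 0,"az": 0,"claw": 0.045},{"x": 0.029,"y": -0.003,"z": 0,"ax": 0,"ay": 0,"az": 0,"claw": 0.045}]'

```text
time_s: 9.12
ee_pos: [0.6233, -0.16, 0.2286]
eef_rot: [3.13, 0.006, 1.598]
force: [0.8, 0.7, -3.3]
grip_width: 0.0618
```

Emit:
step_arm --steps '[{"x": 0.029,"y": -0.003,"z": 0,"ax": 0,"ay": 0,"az": 0,"claw": 0.045},{"x": 0.029,"y": -0.003,"z": 0,"ax": 0,"ay": 0,"az": 0,"claw": 0.045},{"x": 0.029,"y": -0.003,"z": 0,"ax": 0,"ay": 0,"az": 0,"claw": 0.045},{"x": 0.029,"y": -0.003,"z": 0,"ax": 0,"ay": 0,"az": 0,"claw": 0.045},{"x": 0.029,"y": -0.003,"z": 0,"ax": 0,"ay": 0,"az": 0,"claw": 0.045}]'

```text
time_s: 9.53
ee_pos: [0.6019, -0.009, 0.2351]
eef_rot: [3.123, 0.007, 1.597]
force: [0.6, 0.3, -1.5]
grip_width: 0.0616
```

```bash
python3 plan.py .592 .082 .21 92 30
```

```text
pos [ 0.6019 -0.009   0.2351] yaw 91.49 rotvec [ 1.05  0.4  -0.51] dist 0.0949 n 4
{"x": 0.0228, "y": -0.002, "z": 0.0061, "ax": 0.3, "ay": 0.1, "az": -0.1}
{"x": 0.0228, "y": -0.0019, "z": 0.0061, "ax": 0.3, "ay": 0.1, "az": -0.1}
{"x": 0.0228, "y": -0.0018, "z": 0.0062, "ax": 0.3, "ay": 0.1, "az": -0.1}
{"x": 0.0228, "y": -0.0018, "z": 0.0062, "ax": 0.3, "ay": 0.1, "az": -0.1}
```

Emit:
step_arm --steps '[{"x": 0.028,"y": -0.002,"z": 0.002,"ax": 0.5,"ay": 0.2,"az": 0,"claw": 0.045},{"x": 0.028,"y": -0.002,"z": 0.004,"ax": 0.3,"ay": 0.1,"az": -0.3,"claw": 0.045},{"x": 0.018,"y": -0.001,"z": 0.005,"ax": 0.2,"ay": 0,"az": 0,"claw": 0.045},{"x": 0.008,"y": -0.001,"z": 0.005,"ax": 0,"ay": 0,"az": 0,"claw": 0.045}]'

```text
time_s: 9.87
ee_pos: [0.5919, 0.0805, 0.225]
eef_rot: [3.135, 0.001, 1.606]
force: [-0.4, 0.2, -2.8]
grip_width: 0.0617
```

```bash
python3 plan.py .592 .082 .075 92 30
```

```text
pos [0.5919 0.0805 0.225 ] yaw 91.99 rotvec [ 0.38  0.05 -0.01] dist 0.15 n 6
{"x": 0.0003, "y": -0.0001, "z": 0.025, "ax": 0.1, "ay": 0.0, "az": -0.0}
{"x": 0.0003, "y": -0.0001, "z": 0.025, "ax": 0.1, "ay": 0.0, "az": -0.0}
{"x": 0.0003, "y": -0.0001, "z": 0.025, "ax": 0.1, "ay": 0.0, "az": -0.0}
{"x": 0.0003, "y": -0.0001, "z": 0.025, "ax": 0.1, "ay": 0.0, "az": -0.0}
{"x": 0.0003, "y": -0.0, "z": 0.025, "ax": 0.1, "ay": 0.0, "az": -0.0}
{"x": 0.0002, "y": 0.0, "z": 0.025, "ax": 0.1, "ay": 0.0, "az": -0.0}
```

Emit:
step_arm --steps '[{"x": 0,"y": 0,"z": 0.015,"ax": 0.4,"ay": 0,"az": 0,"claw": 0.045},{"x": 0,"y": 0,"z": 0.03,"ax": 0,"ay": 0,"az": 0,"claw": 0.045},{"x": 0,"y": 0,"z": 0.03,"ax": 0,"ay": 0,"az": 0,"claw": 0.045},{"x": 0,"y": 0,"z": 0.03,"ax": 0,"ay": 0,"az": 0,"claw": 0.045},{"x": 0,"y": 0,"z": 0.015,"ax": 0,"ay": 0,"az": 0,"claw": 0.045}]'

```text
time_s: 10.28
ee_pos: [0.5933, 0.0787, 0.1036]
eef_rot: [3.134, 0.001, 1.607]
force: [0.2, -0.1, -3.7]
grip_width: 0.0618
```

```bash
python3 plan.py .592 .082 .055 92 30
```

```text
pos [0.5933 0.0787 0.1036] yaw 92.06 rotvec [0.43 0.07 0.06] dist 0.0487 n 2
{"x": 0.0017, "y": -0.0008, "z": 0.0243, "ax": 0.2, "ay": 0.0, "az": 0.0}
{"x": 0.0017, "y": -0.0007, "z": 0.0243, "ax": 0.2, "ay": 0.0, "az": 0.0}
```

Emit:
step_arm --steps '[{"x": 0.003,"y": -0.001,"z": 0.02,"ax": 0.4,"ay": 0,"az": 0,"claw": 0.045},{"x": 0.001,"y": 0,"z": 0.015,"ax": 0,"ay": 0,"az": 0,"claw": 0.045},{"x": 0,"y": 0,"z": 0.005,"ax": 0,"ay": 0,"az": 0,"claw": 0.045},{"x": 0,"y": 0,"z": 0,"ax": 0,"ay": 0,"az": 0,"claw": 0.045}]'

```text
time_s: 10.62
ee_pos: [0.5896, 0.0772, 0.0554]
eef_rot: [-3.133, 0.002, 1.602]
force: [1.0, 0.3, -1.5]
grip_width: 0.0623
```

```bash
python3 plan.py .592 .082 .04 92 30; python3 snap.py g scene|tail -1;python3 -c "
import cv2
i=cv2.imread('pics/g_scene.png')[130:330,210:450];cv2.imwrite('pics/g1.png',cv2.resize(i,None,fx=3,fy=3))"
```

```text
pos [0.5896 0.0772 0.0554] yaw 91.8 rotvec [-0.5   0.14 -0.2 ] dist 0.0163 n 1
{"x": 0.0048, "y": 0.0027, "z": 0.0154, "ax": -0.5, "ay": 0.1, "az": -0.2}
{'time_s': 10.6667, 'ee_pos': [0.5898, 0.0772, 0.056], 'eef_rot': [-3.1334, 0.0024, 1.6021], 'force': [-0.2904, 0.7915, -2.4538], 'grip_width': 0.0619}
```

View pics/g1.png

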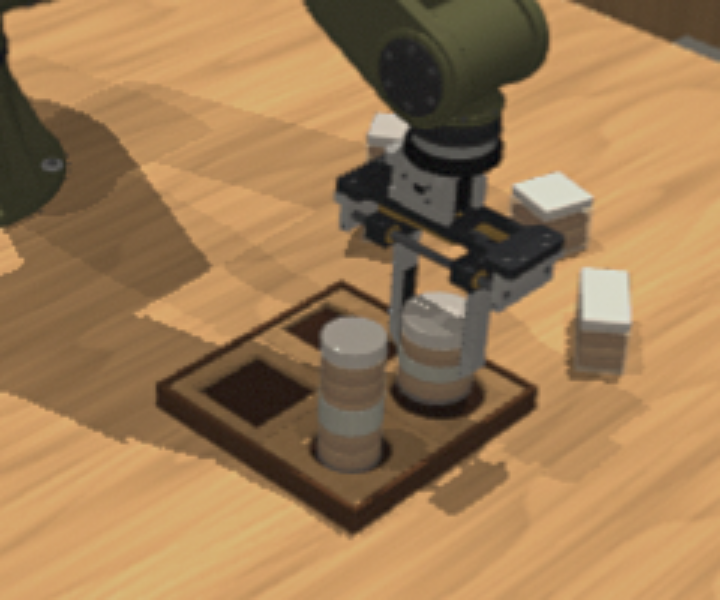

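The jar (crop 437, 350) is just above the larger round recess, about 5 mm short in +y. I'll correct that and lower it until contact.

Emit:
step_arm --steps '[{"x": 0.005,"y": 0.002,"z": 0.002,"ax": -0.5,"ay": 0,"az": 0,"claw": 0.045},{"x": 0,"y": 0,"z": 0.003,"ax": 0,"ay": 0,"az": 0,"claw": 0.045},{"x": 0,"y": 0,"z": 0.003,"ax": 0,"ay": 0,"az": 0,"claw": 0.045}]'

```text
time_s: 10.92
ee_pos: [0.5936, 0.0817, 0.0506]
eef_rot: [3.135, 0.002, 1.601]
force: [0.2, 0.2, -2.8]
grip_width: 0.0617
```

```bash
python3 plan.py .592 .082 .039 92 30
```

```text
pos [0.5936 0.0817 0.0506] yaw 91.73 rotvec [ 0.36  0.13 -0.27] dist 0.0117 n 1
{"x": 0.0004, "y": -0.0016, "z": 0.0116, "ax": 0.4, "ay": 0.1, "az": -0.3}
```

Emit:
step_arm --steps '[{"x": 0,"y": -0.001,"z": 0.004,"ax": 0.3,"ay": 0,"az": 0,"claw": 0.045},{"x": 0,"y": 0,"z": 0.003,"ax": 0,"ay": 0,"az": 0,"claw": 0.045},{"x": 0,"y": 0,"z": 0.002,"ax": 0,"ay": 0,"az": 0,"claw": 0.045}]'

```text
time_s: 11.17
ee_pos: [0.5932, 0.0818, 0.042]
eef_rot: [3.139, 0.002, 1.601]
force: [-0.7, 0.3, -2.4]
grip_width: 0.0618
```

```bash
python3 plan.py .592 .082 .037 92 30
```

```text
pos [0.5932 0.0818 0.042 ] yaw 91.75 rotvec [ 0.16  0.13 -0.25] dist 0.0052 n 1
{"x": 0.0002, "y": -0.0012, "z": 0.005, "ax": 0.2, "ay": 0.1, "az": -0.2}
```

Emit:
step_arm --steps '[{"x": 0,"y": -0.001,"z": 0.003,"ax": 0,"ay": 0,"az": 0,"claw": 0.045},{"x": 0,"y": 0,"z": 0.002,"ax": 0,"ay": 0,"az": 0,"claw": 0.045}]'

```text
time_s: 11.33
ee_pos: [0.5921, 0.0818, 0.0381]
eef_rot: [3.139, 0.002, 1.602]
force: [-16.4, -2.2, 29.1]
grip_width: 0.062
```

Emit:
step_arm --steps '[{"x": 0,"y": 0,"z": -0.001,"ax": 0,"ay": 0,"az": 0,"claw": 0.088},{"x": 0,"y": 0,"z": 0,"ax": 0,"ay": 0,"az": 0,"claw": 0.088},{"x": 0,"y": 0,"z": 0,"ax": 0,"ay": 0,"az": 0,"claw": 0.088},{"x": 0,"y": 0,"z": 0,"ax": 0,"ay": 0,"az": 0,"claw": 0.088},{"x": 0,"y": 0,"z": 0,"ax": 0,"ay": 0,"az": 0,"claw": 0.088}]'

```text
time_s: 11.75
ee_pos: [0.5926, 0.0819, 0.0399]
eef_rot: [3.137, 0.002, 1.602]
force: [0.9, 0.4, 0.4]
grip_width: 0.0873
```

Emit:
step_arm --steps '[{"x": 0,"y": 0,"z": -0.015,"ax": 0,"ay": 0,"az": 0,"claw": 0.088},{"x": 0,"y": 0,"z": -0.03,"ax": 0,"ay": 0,"az": 0,"claw": 0.088},{"x": 0,"y": 0,"z": -0.035,"ax": 0,"ay": 0,"az": 0,"claw": 0.088},{"x": 0,"y": 0,"z": -0.02,"ax": 0,"ay": 0,"az": 0,"claw": 0.094}]'

```text
time_s: 12.08
ee_pos: [0.5895, 0.0818, 0.1373]
eef_rot: [-3.136, 0.003, 1.602]
force: [0.0, 0.2, -0.4]
grip_width: 0.0915
```

```bash
python3 plan.py .488 .3485 .11 165.8 36; python3 snap.py h scene|tail -1;python3 -c "
import cv2
i=cv2.imread('pics/h_scene.png')[130:330,210:450];cv2.imwrite('pics/h1.png',cv2.resize(i,None,fx=3,fy=3))"
```

```text
pos [0.5895 0.0818 0.1373] yaw 91.77 rotvec [ -0.39  -0.09 -74.03] dist 0.2866 n 11
{"x": 0.0245, "y": -0.0085, "z": 0.0025, "ax": -0.0, "ay": -0.0, "az": -6.7}
{"x": 0.0253, "y": -0.0055, "z": 0.0025, "ax": -0.0, "ay": -0.0, "az": -6.7}
{"x": 0.0258, "y": -0.0025, "z": 0.0025, "ax": -0.0, "ay": -0.0, "az": -6.7}
{"x": 0.0259, "y": 0.0005, "z": 0.0024, "ax": -0.0, "ay": -0.0, "az": -6.7}
{"x": 0.0257, "y": 0.0036, "z": 0.0024, "ax": -0.0, "ay": -0.0, "az": -6.7}
{"x": 0.0251, "y": 0.0065, "z": 0.0024, "ax": -0.0, "ay": -0.0, "az": -6.7}
{"x": 0.0242, "y": 0.0094, "z": 0.0024, "ax": -0.0, "ay": -0.0, "az": -6.7}
{"x": 0.0229, "y": 0.0122, "z": 0.0025, "ax": -0.0, "ay": -0.0, "az": -6.7}
{"x": 0.0213, "y": 0.0148, "z": 0.0025, "ax": -0.0, "ay": -0.0, "az": -6.7}
{"x": 0.0194, "y": 0.0172, "z": 0.0025, "ax": -0.0, "ay": -0.0, "az": -6.7}
{"x": 0.0173, "y": 0.0193, "z": 0.0025, "ax": -0.0, "ay": -0.0, "az": -6.7}
{'time_s': 12.1333, 'ee_pos': [0.5907, 0.082, 0.1405], 'eef_rot': [-3.14, 0.0025, 1.6018], 'force': [-0.3748, 0.2058, 3.437], 'grip_width': 0.0933}
```

View pics/h1.png

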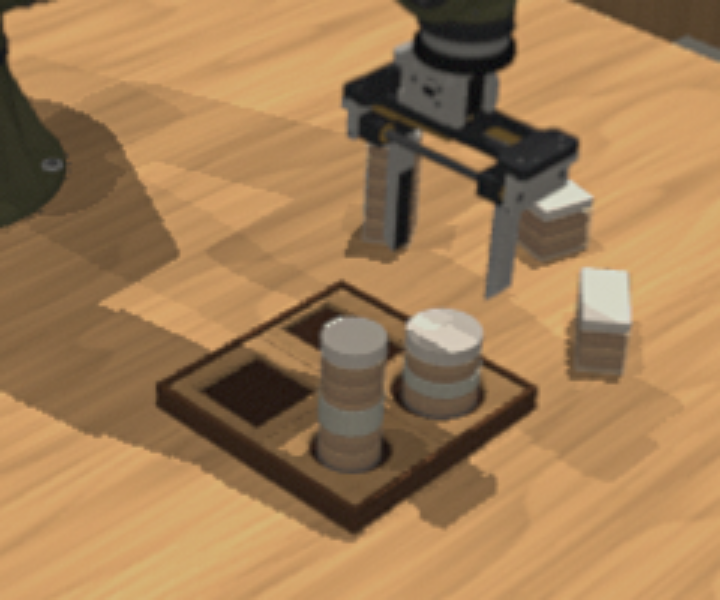

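Jar is seated in its recess (crop 440, 385). Next the tub.

Emit:
step_arm --steps '[{"x": 0.0245,"y": -0.0085,"z": 0,"ax": 0,"ay": 0,"az": -6.7,"claw": 0.094},{"x": 0.0255,"y": -0.0055,"z": 0,"ax": 0,"ay": 0,"az": -6.7,"claw": 0.094},{"x": 0.026,"y": -0.0025,"z": 0,"ax": 0,"ay": 0,"az": -6.7,"claw": 0.094},{"x": 0.026,"y": 0.0005,"z": 0,"ax": 0,"ay": 0,"az": -6.7,"claw": 0.094},{"x": 0.0255,"y": 0.0035,"z": 0.001,"ax": 0,"ay": 0,"az": -6.7,"claw": 0.094}]'

```text
time_s: 12.55
ee_pos: [0.5453, 0.2034, 0.1413]
eef_rot: [3.139, 0.004, 2.2]
force: [-0.4, 0.3, 0.9]
grip_width: 0.0939
```

Emit:
step_arm --steps '[{"x": 0.025,"y": 0.0065,"z": 0.002,"ax": 0,"ay": 0,"az": -6.7,"claw": 0.094},{"x": 0.024,"y": 0.0095,"z": 0.003,"ax": 0,"ay": 0,"az": -6.7,"claw": 0.094},{"x": 0.023,"y": 0.012,"z": 0.003,"ax": 0,"ay": 0,"az": -6.7,"claw": 0.094},{"x": 0.021,"y": 0.015,"z": 0.003,"ax": 0,"ay": 0,"az": -6.7,"claw": 0.094},{"x": 0.017,"y": 0.015,"z": 0.003,"ax": 0,"ay": 0,"az": -6.7,"claw": 0.094}]'

```text
time_s: 12.97
ee_pos: [0.4951, 0.3263, 0.1254]
eef_rot: [3.141, 0.006, 2.815]
force: [0.1, 0.7, -0.2]
grip_width: 0.094
```

```bash
python3 plan.py .4875 .348 .115 165.8 25
```

```text
pos [0.4951 0.3263 0.1254] yaw 161.29 rotvec [-0.01  0.32 -4.51] dist 0.0253 n 2
{"x": 0.0071, "y": 0.0091, "z": 0.0052, "ax": -0.0, "ay": 0.2, "az": -2.3}
{"x": 0.0068, "y": 0.0093, "z": 0.0052, "ax": -0.0, "ay": 0.2, "az": -2.3}
```

Emit:
step_arm --steps '[{"x": 0.009,"y": 0.012,"z": 0.005,"ax": 0,"ay": 0.3,"az": -2.5,"claw": 0.094},{"x": 0.002,"y": 0.003,"z": 0.003,"ax": 0,"ay": 0,"az": -1,"claw": 0.094},{"x": 0,"y": 0,"z": 0,"ax": 0,"ay": 0,"az": 0,"claw": 0.094},{"x": 0,"y": 0,"z": 0,"ax": 0,"ay": 0,"az": 0,"claw": 0.094}]'

```text
time_s: 13.3
ee_pos: [0.4867, 0.3478, 0.1151]
eef_rot: [-3.14, -0.001, 2.89]
force: [1.3, 0.1, -0.5]
grip_width: 0.0942
```

```bash
python3 plan.py .4875 .348 .022 165.8 25; python3 snap.py i scene|tail -1;python3 -c "
import cv2
i=cv2.imread('pics/i_scene.png')[100:300,290:530];cv2.imwrite('pics/i1.png',cv2.resize(i,None,fx=3,fy=3))"
```

```text
pos [0.4867 0.3478 0.1151] yaw 165.56 rotvec [-0.07 -0.06 -0.24] dist 0.0931 n 4
{"x": -0.0002, "y": 0.0001, "z": 0.0233, "ax": -0.0, "ay": -0.0, "az": -0.1}
{"x": -0.0002, "y": 0.0001, "z": 0.0233, "ax": -0.0, "ay": -0.0, "az": -0.1}
{"x": -0.0002, "y": 0.0001, "z": 0.0233, "ax": -0.0, "ay": -0.0, "az": -0.1}
{"x": -0.0002, "y": 0.0001, "z": 0.0233, "ax": -0.0, "ay": -0.0, "az": -0.1}
{'time_s': 13.35, 'ee_pos': [0.4868, 0.3475, 0.1151], 'eef_rot': [-3.1404, -0.001, 2.889], 'force': [-0.8604, 0.0554, -0.4502], 'grip_width': 0.0941}
```

View pics/i1.png

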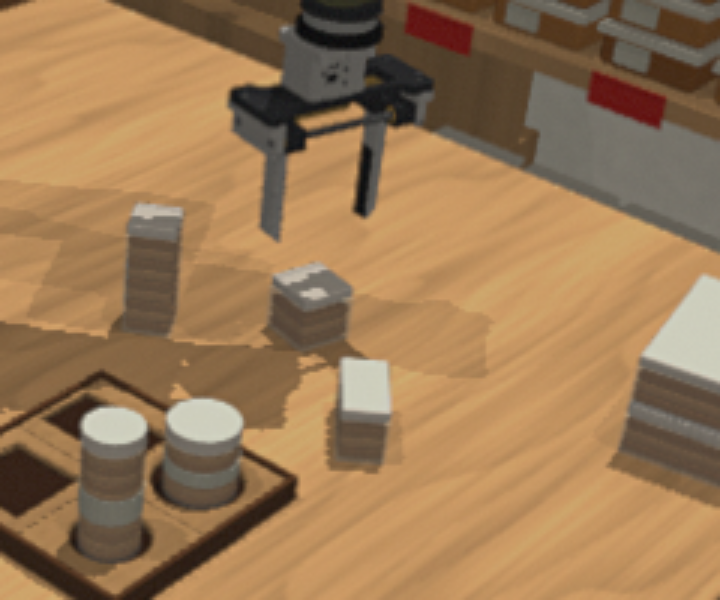

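Open fingers (crop 270 and 368) straddle the tub lid (312, 286), aligned with its sides.

Emit:
step_arm --steps '[{"x": 0,"y": 0,"z": 0.012,"ax": 0,"ay": 0,"az": 0,"claw": 0.094},{"x": 0,"y": 0,"z": 0.022,"ax": 0,"ay": 0,"az": 0,"claw": 0.094},{"x": 0,"y": 0,"z": 0.025,"ax": 0,"ay": 0,"az": 0,"claw": 0.094},{"x": 0,"y": 0,"z": 0.018,"ax": 0,"ay": 0,"az": 0,"claw": 0.094},{"x": 0,"y": 0,"z": 0.005,"ax": 0,"ay": 0,"az": 0,"claw": 0.094}]'

```text
time_s: 13.77
ee_pos: [0.4902, 0.3438, 0.0305]
eef_rot: [3.139, 0.004, 2.878]
force: [0.6, -0.5, -0.6]
grip_width: 0.0938
```

```bash
python3 plan.py .4875 .348 .021 165.8 25
```

```text
pos [0.4902 0.3438 0.0305] yaw 164.9 rotvec [ 0.15  0.2  -0.9 ] dist 0.0107 n 1
{"x": 0.0037, "y": 0.0033, "z": 0.0095, "ax": 0.2, "ay": 0.2, "az": -0.9}
```

Emit:
step_arm --steps '[{"x": 0.003,"y": 0.003,"z": 0.006,"ax": 0,"ay": 0.2,"az": -0.9,"claw": 0.07},{"x": 0,"y": 0,"z": 0.002,"ax": 0,"ay": 0,"az": 0,"claw": 0.07},{"x": 0,"y": 0,"z": 0,"ax": 0,"ay": 0,"az": 0,"claw": 0.07},{"x": 0,"y": 0,"z": 0,"ax": 0,"ay": 0,"az": 0,"claw": 0.07}]'

```text
time_s: 14.1
ee_pos: [0.4886, 0.3461, 0.0214]
eef_rot: [3.14, -0.001, 2.892]
force: [-0.2, -0.4, 1.3]
grip_width: 0.0718
```

```bash
python3 plan.py .4875 .348 .021 165.8 25
```

```text
pos [0.4886 0.3461 0.0214] yaw 165.67 rotvec [ 0.1  -0.06 -0.13] dist 0.0022 n 1
{"x": 0.0016, "y": 0.0015, "z": 0.0004, "ax": 0.1, "ay": -0.1, "az": -0.1}
```

Emit:
step_arm --steps '[{"x": 0.001,"y": 0.001,"z": 0,"ax": 0,"ay": 0,"az": 0,"claw": 0.04},{"x": 0,"y": 0,"z": 0,"ax": 0,"ay": 0,"az": 0,"claw": 0.04},{"x": 0,"y": 0,"z": 0,"ax": 0,"ay": 0,"az": 0,"claw": 0.04},{"x": 0,"y": 0,"z": 0,"ax": 0,"ay": 0,"az": 0,"claw": 0.04},{"x": 0,"y": 0,"z": 0,"ax": 0,"ay": 0,"az": 0,"claw": 0.04}]'

```text
time_s: 14.52
ee_pos: [0.4889, 0.3483, 0.0241]
eef_rot: [3.137, 0.002, 2.892]
force: [0.4, -0.3, -2.1]
grip_width: 0.0559
```

Emit:
step_arm --steps '[{"x": 0,"y": 0,"z": -0.015,"ax": 0,"ay": 0,"az": 0,"claw": 0.04},{"x": 0,"y": 0,"z": -0.03,"ax": 0,"ay": 0,"az": 0,"claw": 0.04},{"x": 0,"y": 0,"z": -0.035,"ax": 0,"ay": 0,"az": 0,"claw": 0.04},{"x": 0,"y": 0,"z": -0.02,"ax": 0,"ay": 0,"az": 0,"claw": 0.04}]'

```text
time_s: 14.85
ee_pos: [0.4859, 0.3461, 0.1217]
eef_rot: [-3.138, -0.006, 2.892]
force: [0.9, 0.6, -0.7]
grip_width: 0.0561
```

```bash
python3 plan.py .4915 -.0255 .14 182 30
```

```text
pos [0.4859 0.3461 0.1217] yaw 165.67 rotvec [ -0.17  -0.37 -16.33] dist 0.3721 n 13
{"x": -0.0075, "y": -0.0276, "z": -0.0013, "ax": -0.0, "ay": -0.0, "az": -1.3}
{"x": -0.0069, "y": -0.0277, "z": -0.0014, "ax": -0.0, "ay": -0.0, "az": -1.3}
{"x": -0.0063, "y": -0.0279, "z": -0.0014, "ax": -0.0, "ay": -0.0, "az": -1.3}
{"x": -0.0057, "y": -0.028, "z": -0.0014, "ax": -0.0, "ay": -0.0, "az": -1.3}
{"x": -0.005, "y": -0.0281, "z": -0.0014, "ax": -0.0, "ay": -0.0, "az": -1.3}
{"x": -0.0044, "y": -0.0282, "z": -0.0014, "ax": -0.0, "ay": -0.0, "az": -1.3}
{"x": -0.0038, "y": -0.0283, "z": -0.0014, "ax": -0.0, "ay": -0.0, "az": -1.3}
{"x": -0.0032, "y": -0.0284, "z": -0.0014, "ax": -0.0, "ay": -0.0, "az": -1.3}
{"x": -0.0026, "y": -0.0285, "z": -0.0014, "ax": -0.0, "ay": -0.0, "az": -1.3}
{"x": -0.0019, "y": -0.0285, "z": -0.0014, "ax": -0.0, "ay": -0.0, "az": -1.3}
{"x": -0.0013, "y": -0.0286, "z": -0.0014, "ax": -0.0, "ay": -0.0, "az": -1.3}
{"x": -0.0007, "y": -0.0286, "z": -0.0014, "ax": -0.0, "ay": -0.0, "az": -1.3}
{"x": -0.0001, "y": -0.0286, "z": -0.0014, "ax": -0.0, "ay": -0.0, "az": -1.3}
```

Emit:
step_arm --steps '[{"x": -0.004,"y": -0.014,"z": -0.001,"ax": 0,"ay": 0,"az": -0.6,"claw": 0.04},{"x": -0.007,"y": -0.0275,"z": -0.001,"ax": 0,"ay": 0,"az": -1.3,"claw": 0.04},{"x": -0.0065,"y": -0.028,"z": -0.001,"ax": 0,"ay": 0,"az": -1.3,"claw": 0.04},{"x": -0.006,"y": -0.028,"z": -0.001,"ax": 0,"ay": 0,"az": -1.3,"claw": 0.04},{"x": -0.005,"y": -0.028,"z": -0.001,"ax": 0,"ay": 0,"az": -1.3,"claw": 0.04}]'

```text
time_s: 15.27
ee_pos: [0.4883, 0.2181, 0.1327]
eef_rot: [3.139, 0.001, 3.003]
force: [0.5, -0.6, -2.5]
grip_width: 0.0563
```

Emit:
step_arm --steps '[{"x": -0.0045,"y": -0.028,"z": 0,"ax": 0,"ay": 0,"az": -1.3,"claw": 0.04},{"x": -0.004,"y": -0.028,"z": 0,"ax": 0,"ay": 0,"az": -1.3,"claw": 0.04},{"x": -0.003,"y": -0.0285,"z": 0,"ax": 0,"ay": 0,"az": -1.3,"claw": 0.04},{"x": -0.0025,"y": -0.0285,"z": 0,"ax": 0,"ay": 0,"az": -1.3,"claw": 0.04},{"x": -0.002,"y": -0.0285,"z": 0,"ax": 0,"ay": 0,"az": -1.3,"claw": 0.04}]'

```text
time_s: 15.68
ee_pos: [0.4899, 0.0689, 0.1329]
eef_rot: [3.139, 0.002, 3.123]
force: [0.5, -1.0, -1.7]
grip_width: 0.0564
```

```bash
python3 plan.py .4915 -.0255 .13 182 30
```

```text
pos [0.4899 0.0689 0.1329] yaw 178.94 rotvec [ 0.15  0.11 -3.06] dist 0.0944 n 4
{"x": -0.0008, "y": -0.0236, "z": 0.0007, "ax": 0.0, "ay": 0.0, "az": -0.8}
{"x": -0.0005, "y": -0.0236, "z": 0.0007, "ax": 0.0, "ay": 0.0, "az": -0.8}
{"x": -0.0002, "y": -0.0236, "z": 0.0007, "ax": 0.0, "ay": 0.0, "az": -0.8}
{"x": 0.0001, "y": -0.0236, "z": 0.0007, "ax": 0.0, "ay": 0.0, "az": -0.8}
```

Emit:
step_arm --steps '[{"x": -0.001,"y": -0.028,"z": 0,"ax": 0,"ay": 0,"az": -1,"claw": 0.04},{"x": 0,"y": -0.028,"z": 0,"ax": 0,"ay": 0,"az": -1,"claw": 0.04},{"x": 0,"y": -0.018,"z": 0,"ax": 0,"ay": 0,"az": -0.8,"claw": 0.04},{"x": 0,"y": -0.008,"z": 0,"ax": 0,"ay": 0,"az": 0,"claw": 0.04},{"x": 0,"y": -0.003,"z": 0,"ax": 0,"ay": 0,"az": 0,"claw": 0.04}]'

```text
time_s: 16.1
ee_pos: [0.4899, -0.0243, 0.133]
eef_rot: [3.14, 0.002, -3.112]
force: [-0.3, 0.3, -2.4]
grip_width: 0.056
```

```bash
python3 plan.py .4915 -.0255 .06 182 25
```

```text
pos [ 0.4899 -0.0243  0.133 ] yaw -178.3 rotvec [ 0.11  0.12 -0.3 ] dist 0.0731 n 3
{"x": -0.0005, "y": -0.0005, "z": 0.0243, "ax": 0.0, "ay": 0.0, "az": -0.1}
{"x": -0.0005, "y": -0.0004, "z": 0.0243, "ax": 0.0, "ay": 0.0, "az": -0.1}
{"x": -0.0005, "y": -0.0004, "z": 0.0243, "ax": 0.0, "ay": 0.0, "az": -0.1}
```

Emit:
step_arm --steps '[{"x": -0.001,"y": -0.001,"z": 0.012,"ax": 0,"ay": 0,"az": -0.3,"claw": 0.04},{"x": -0.001,"y": 0,"z": 0.02,"ax": 0,"ay": 0,"az": 0,"claw": 0.04},{"x": 0,"y": 0,"z": 0.02,"ax": 0,"ay": 0,"az": 0,"claw": 0.04},{"x": 0,"y": 0,"z": 0.013,"ax": 0,"ay": 0,"az": 0,"claw": 0.04},{"x": 0,"y": 0,"z": 0.004,"ax": 0,"ay": 0,"az": 0,"claw": 0.04}]'

```text
time_s: 16.52
ee_pos: [0.4937, -0.0226, 0.0633]
eef_rot: [3.14, 0.006, -3.109]
force: [-0.2, -0.4, -2.1]
grip_width: 0.0562
```

```bash
python3 plan.py .4915 -.0255 .035 182 25
```

```text
pos [ 0.4937 -0.0226  0.0633] yaw -178.11 rotvec [ 0.11  0.37 -0.11] dist 0.0285 n 2
{"x": 0.0012, "y": -0.0015, "z": 0.0141, "ax": 0.1, "ay": 0.2, "az": -0.1}
{"x": 0.0012, "y": -0.0014, "z": 0.0141, "ax": 0.1, "ay": 0.2, "az": -0.1}
```

Emit:
step_arm --steps '[{"x": 0.002,"y": -0.003,"z": 0.008,"ax": 0,"ay": 0.3,"az": 0,"claw": 0.04},{"x": 0,"y": 0,"z": 0.004,"ax": 0,"ay": 0,"az": 0,"claw": 0.04},{"x": 0,"y": 0,"z": 0.002,"ax": 0,"ay": 0,"az": 0,"claw": 0.04}]'

```text
time_s: 16.77
ee_pos: [0.4918, -0.0241, 0.0484]
eef_rot: [3.139, 0.0, -3.107]
force: [0.3, -0.6, -1.6]
grip_width: 0.0557
```

```bash
python3 plan.py .4915 -.0255 .035 182 25; python3 snap.py j scene|tail -1;python3 -c "
import cv2
i=cv2.imread('pics/j_scene.png')[130:330,210:450];cv2.imwrite('pics/j1.png',cv2.resize(i,None,fx=3,fy=3))"
```

```text
pos [ 0.4918 -0.0241  0.0484] yaw -178.04 rotvec [ 0.12  0.01 -0.04] dist 0.0135 n 1
{"x": 0.0004, "y": -0.0014, "z": 0.0134, "ax": 0.1, "ay": 0.0, "az": -0.0}
{'time_s': 16.8167, 'ee_pos': [0.4917, -0.0242, 0.0483], 'eef_rot': [3.1394, -0.0001, -3.1073], 'force': [-0.4068, 0.2575, -2.5374], 'grip_width': 0.056}
```

View pics/j1.png

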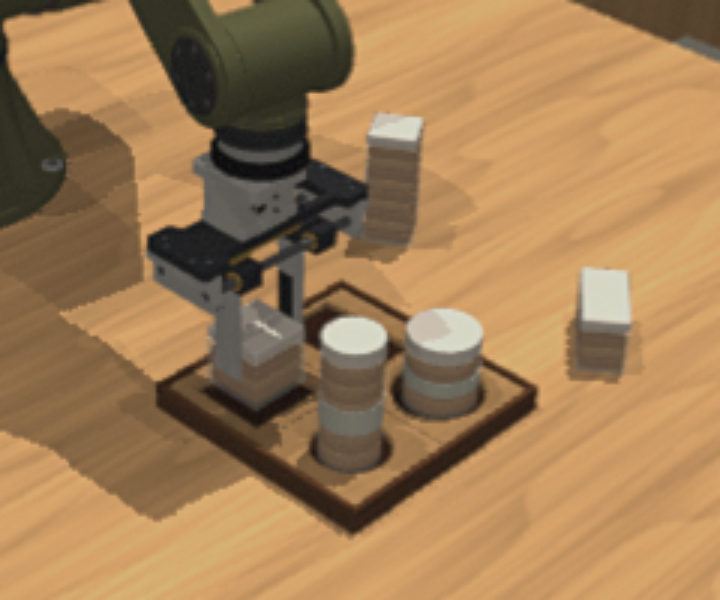

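The tub (crop 257, 350) is square-on above its recess (260, 390). Lowering.

Emit:
step_arm --steps '[{"x": 0,"y": -0.001,"z": 0.004,"ax": 0,"ay": 0,"az": 0,"claw": 0.04},{"x": 0,"y": 0,"z": 0.003,"ax": 0,"ay": 0,"az": 0,"claw": 0.04},{"x": 0,"y": 0,"z": 0.002,"ax": 0,"ay": 0,"az": 0,"claw": 0.04},{"x": 0,"y": 0,"z": 0.001,"ax": 0,"ay": 0,"az": 0,"claw": 0.04}]'

```text
time_s: 17.15
ee_pos: [0.4927, -0.0252, 0.0389]
eef_rot: [3.14, 0.003, -3.107]
force: [-0.0, -0.8, -2.6]
grip_width: 0.0563
```

Emit:
step_arm --steps '[{"x": 0,"y": 0,"z": 0.002,"ax": 0,"ay": 0,"az": 0,"claw": 0.04},{"x": 0,"y": 0,"z": 0.001,"ax": 0,"ay": 0,"az": 0,"claw": 0.04}]'

```text
time_s: 17.32
ee_pos: [0.4929, -0.0253, 0.0359]
eef_rot: [3.14, 0.003, -3.108]
force: [-0.9, -0.5, -1.4]
grip_width: 0.0558
```

Emit:
step_arm --steps '[{"x": 0,"y": 0,"z": 0.002,"ax": 0,"ay": 0,"az": 0,"claw": 0.04},{"x": 0,"y": 0,"z": 0.001,"ax": 0,"ay": 0,"az": 0,"claw": 0.04}]'

```text
time_s: 17.48
ee_pos: [0.4935, -0.0249, 0.0344]
eef_rot: [3.139, 0.005, -3.108]
force: [-11.7, -0.6, 23.8]
grip_width: 0.0558
```

Emit:
step_arm --steps '[{"x": 0,"y": 0,"z": -0.0005,"ax": 0,"ay": 0,"az": 0,"claw": 0.08},{"x": 0,"y": 0,"z": 0,"ax": 0,"ay": 0,"az": 0,"claw": 0.08},{"x": 0,"y": 0,"z": 0,"ax": 0,"ay": 0,"az": 0,"claw": 0.08},{"x": 0,"y": 0,"z": 0,"ax": 0,"ay": 0,"az": 0,"claw": 0.08},{"x": 0,"y": 0,"z": 0,"ax": 0,"ay": 0,"az": 0,"claw": 0.08}]'

```text
time_s: 17.9
ee_pos: [0.4943, -0.025, 0.0358]
eef_rot: [3.14, 0.007, -3.108]
force: [-0.2, -0.4, -0.3]
grip_width: 0.0796
```

Emit:
step_arm --steps '[{"x": 0,"y": 0,"z": -0.015,"ax": 0,"ay": 0,"az": 0,"claw": 0.08},{"x": 0,"y": 0,"z": -0.03,"ax": 0,"ay": 0,"az": 0,"claw": 0.08},{"x": 0,"y": 0,"z": -0.035,"ax": 0,"ay": 0,"az": 0,"claw": 0.08},{"x": 0,"y": 0,"z": -0.02,"ax": 0,"ay": 0,"az": 0,"claw": 0.08}]'

```text
time_s: 18.23
ee_pos: [0.4909, -0.025, 0.1343]
eef_rot: [3.138, -0.004, -3.108]
force: [0.5, -0.6, -0.3]
grip_width: 0.0797
```

```bash
python3 plan.py .627 .251 .13 129 36; python3 snap.py k scene|tail -1;python3 -c "
import cv2
i=cv2.imread('pics/k_scene.png')[130:330,210:450];cv2.imwrite('pics/k1.png',cv2.resize(i,None,fx=3,fy=3))"
```

```text
pos [ 0.4909 -0.025   0.1343] yaw -178.07 rotvec [ 0.09 -0.28 52.93] dist 0.3077 n 9
{"x": -0.0162, "y": 0.0301, "z": 0.0005, "ax": 0.0, "ay": -0.0, "az": 5.9}
{"x": -0.013, "y": 0.0316, "z": 0.0005, "ax": 0.0, "ay": -0.0, "az": 5.9}
{"x": -0.0097, "y": 0.0328, "z": 0.0005, "ax": 0.0, "ay": -0.0, "az": 5.9}
{"x": -0.0063, "y": 0.0336, "z": 0.0005, "ax": 0.0, "ay": -0.0, "az": 5.9}
{"x": -0.0028, "y": 0.0341, "z": 0.0005, "ax": 0.0, "ay": -0.0, "az": 5.9}
{"x": 0.0007, "y": 0.0342, "z": 0.0005, "ax": 0.0, "ay": -0.0, "az": 5.9}
{"x": 0.0042, "y": 0.0339, "z": 0.0005, "ax": 0.0, "ay": -0.0, "az": 5.9}
{"x": 0.0077, "y": 0.0333, "z": 0.0005, "ax": 0.0, "ay": -0.0, "az": 5.9}
{"x": 0.0111, "y": 0.0324, "z": 0.0005, "ax": 0.0, "ay": -0.0, "az": 5.9}
{'time_s': 18.2833, 'ee_pos': [0.4921, -0.0251, 0.1371], 'eef_rot': [3.1389, 0.0005, -3.1078], 'force': [0.2846, 0.8115, 4.4225], 'grip_width': 0.08}
```

View pics/k1.png

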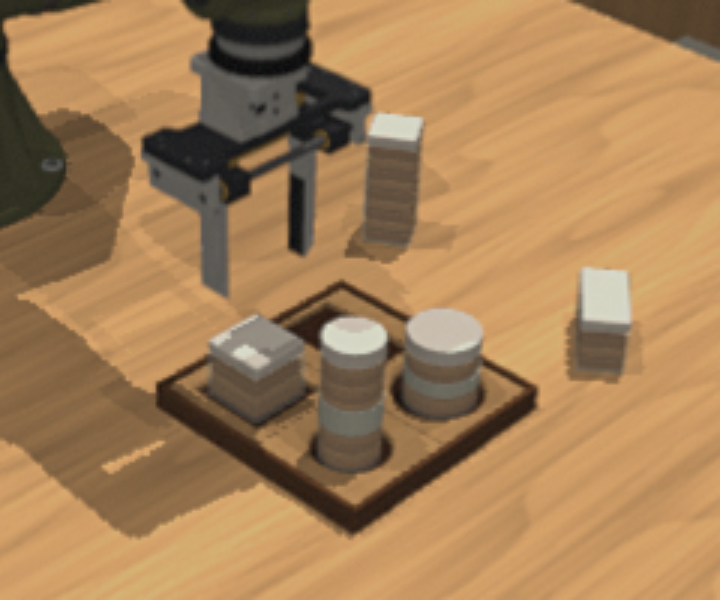

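Tub is down in its square recess (crop 257, 375). Next the oblong box.

Emit:
step_arm --steps '[{"x": -0.012,"y": 0.022,"z": 0,"ax": 0,"ay": 0,"az": 5.9,"claw": 0.08},{"x": -0.013,"y": 0.031,"z": 0,"ax": 0,"ay": 0,"az": 5.9,"claw": 0.08},{"x": -0.01,"y": 0.033,"z": 0,"ax": 0,"ay": 0,"az": 5.9,"claw": 0.08},{"x": -0.006,"y": 0.0335,"z": 0,"ax": 0,"ay": 0,"az": 5.9,"claw": 0.08},{"x": -0.003,"y": 0.034,"z": 0,"ax": 0,"ay": 0,"az": 5.9,"claw": 0.08}]'

```text
time_s: 18.7
ee_pos: [0.5673, 0.1195, 0.1403]
eef_rot: [3.137, 0.005, 2.636]
force: [-0.3, 0.0, -0.2]
grip_width: 0.0804
```

```bash
python3 plan.py .6265 .2505 .12 129.2 32
```

```text
pos [0.5673 0.1195 0.1403] yaw 151.03 rotvec [ 0.31  0.21 21.83] dist 0.1452 n 5
{"x": 0.0023, "y": 0.0286, "z": 0.0042, "ax": 0.1, "ay": 0.0, "az": 4.4}
{"x": 0.0045, "y": 0.0284, "z": 0.0042, "ax": 0.1, "ay": 0.0, "az": 4.4}
{"x": 0.0067, "y": 0.028, "z": 0.0041, "ax": 0.1, "ay": 0.0, "az": 4.4}
{"x": 0.0088, "y": 0.0274, "z": 0.0041, "ax": 0.1, "ay": 0.0, "az": 4.4}
{"x": 0.0108, "y": 0.0266, "z": 0.0041, "ax": 0.1, "ay": 0.0, "az": 4.4}
```

Emit:
step_arm --steps '[{"x": 0.002,"y": 0.0285,"z": 0.004,"ax": 0.1,"ay": 0,"az": 4.5,"claw": 0.08},{"x": 0.0045,"y": 0.0285,"z": 0.004,"ax": 0.1,"ay": 0,"az": 4.5,"claw": 0.08},{"x": 0.0065,"y": 0.028,"z": 0.004,"ax": 0.1,"ay": 0,"az": 4.5,"claw": 0.08},{"x": 0.008,"y": 0.022,"z": 0.002,"ax": 0,"ay": 0,"az": 4,"claw": 0.08},{"x": 0.005,"y": 0.01,"z": 0,"ax": 0,"ay": 0,"az": 2,"claw": 0.08}]'

```text
time_s: 19.12
ee_pos: [0.6195, 0.2392, 0.123]
eef_rot: [3.142, 0.004, 2.276]
force: [-1.2, 0.0, -0.2]
grip_width: 0.0799
```

```bash
python3 plan.py .6265 .2505 .12 129.2 32
```

```text
pos [0.6195 0.2392 0.123 ] yaw 130.38 rotvec [0.01 0.2  1.18] dist 0.0136 n 1
{"x": 0.0041, "y": 0.0127, "z": 0.003, "ax": 0.0, "ay": 0.2, "az": 1.2}
```

Emit:
step_arm --steps '[{"x": 0.003,"y": 0.009,"z": 0.002,"ax": 0,"ay": 0.2,"az": 0.8,"claw": 0.08},{"x": 0,"y": 0,"z": 0,"ax": 0,"ay": 0,"az": 0,"claw": 0.08},{"x": 0,"y": 0,"z": 0,"ax": 0,"ay": 0,"az": 0,"claw": 0.08}]'

```text
time_s: 19.37
ee_pos: [0.6242, 0.2505, 0.118]
eef_rot: [-3.139, -0.001, 2.262]
force: [-0.2, 0.0, 0.4]
grip_width: 0.08
```

```bash
python3 plan.py .6265 .2505 .02 129.2 32;python3 snap.py l scene|tail -1;python3 -c "
import cv2
i=cv2.imread('pics/l_scene.png')[130:330,290:530];cv2.imwrite('pics/l1.png',cv2.resize(i,None,fx=3,fy=3))"
```

```text
pos [0.6242 0.2505 0.118 ] yaw 129.6 rotvec [-0.13 -0.06  0.4 ] dist 0.098 n 4
{"x": -0.0004, "y": 0.0005, "z": 0.0245, "ax": -0.0, "ay": -0.0, "az": 0.1}
{"x": -0.0004, "y": 0.0005, "z": 0.0245, "ax": -0.0, "ay": -0.0, "az": 0.1}
{"x": -0.0004, "y": 0.0005, "z": 0.0245, "ax": -0.0, "ay": -0.0, "az": 0.1}
{"x": -0.0004, "y": 0.0005, "z": 0.0245, "ax": -0.0, "ay": -0.0, "az": 0.1}
{'time_s': 19.4167, 'ee_pos': [0.624, 0.2503, 0.118], 'eef_rot': [-3.1391, -0.0012, 2.2618], 'force': [0.4964, 0.275, -0.882], 'grip_width': 0.0799}
```

View pics/l1.png

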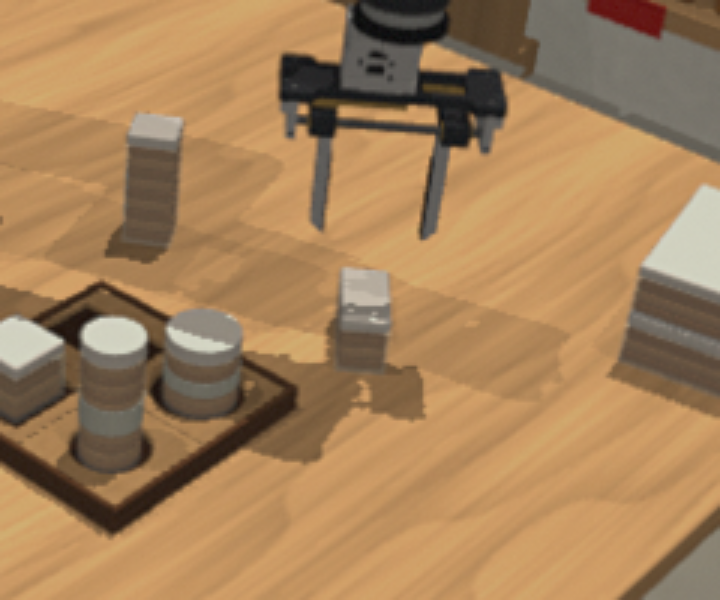

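Fingers (crop 318 and 430) sit either side of the oblong box (365, 300), across its width. Descending.

Emit:
step_arm --steps '[{"x": -0.001,"y": 0.001,"z": 0.012,"ax": 0,"ay": 0,"az": 0.3,"claw": 0.08},{"x": 0,"y": 0,"z": 0.025,"ax": 0,"ay": 0,"az": 0,"claw": 0.08},{"x": 0,"y": 0,"z": 0.027,"ax": 0,"ay": 0,"az": 0,"claw": 0.08},{"x": 0,"y": 0,"z": 0.018,"ax": 0,"ay": 0,"az": 0,"claw": 0.08},{"x": 0,"y": 0,"z": 0.006,"ax": 0,"ay": 0,"az": 0,"claw": 0.08}]'

```text
time_s: 19.83
ee_pos: [0.6262, 0.2466, 0.0275]
eef_rot: [3.139, 0.001, 2.255]
force: [-0.3, 0.7, -0.1]
grip_width: 0.08
```

```bash
python3 plan.py .6265 .2505 .02 129.2 32
```

```text
pos [0.6262 0.2466 0.0275] yaw 129.18 rotvec [ 0.13  0.07 -0.02] dist 0.0084 n 1
{"x": 0.0028, "y": 0.0027, "z": 0.0075, "ax": 0.1, "ay": 0.1, "az": -0.0}
```

Emit:
step_arm --steps '[{"x": 0.002,"y": 0.002,"z": 0.005,"ax": 0,"ay": 0,"az": 0,"claw": 0.06},{"x": 0.001,"y": 0.001,"z": 0.002,"ax": 0,"ay": 0,"az": 0,"claw": 0.06},{"x": 0,"y": 0,"z": 0,"ax": 0,"ay": 0,"az": 0,"claw": 0.06}]'

```text
time_s: 20.08
ee_pos: [0.6261, 0.2496, 0.0186]
eef_rot: [3.142, 0.001, 2.253]
force: [0.4, 0.0, 0.0]
grip_width: 0.0633
```

```bash
python3 plan.py .6265 .2505 .02 129.2 32
```

```text
pos [0.6261 0.2496 0.0186] yaw 129.1 rotvec [ 0.    0.03 -0.1 ] dist 0.0017 n 1
{"x": 0.0005, "y": 0.0009, "z": -0.0014, "ax": 0.0, "ay": 0.0, "az": -0.1}
```

Emit:
step_arm --steps '[{"x": 0.0005,"y": 0.001,"z": -0.001,"ax": 0,"ay": 0,"az": 0,"claw": 0.025},{"x": 0,"y": 0,"z": 0,"ax": 0,"ay": 0,"az": 0,"claw": 0.025},{"x": 0,"y": 0,"z": 0,"ax": 0,"ay": 0,"az": 0,"claw": 0.025},{"x": 0,"y": 0,"z": 0,"ax": 0,"ay": 0,"az": 0,"claw": 0.025},{"x": 0,"y": 0,"z": 0,"ax": 0,"ay": 0,"az": 0,"claw": 0.025}]'

```text
time_s: 20.5
ee_pos: [0.6282, 0.2512, 0.0234]
eef_rot: [3.137, 0.002, 2.253]
force: [0.2, 0.5, -1.5]
grip_width: 0.0417
```

Emit:
step_arm --steps '[{"x": 0,"y": 0,"z": -0.015,"ax": 0,"ay": 0,"az": 0,"claw": 0.025},{"x": 0,"y": 0,"z": -0.03,"ax": 0,"ay": 0,"az": 0,"claw": 0.025},{"x": 0,"y": 0,"z": -0.035,"ax": 0,"ay": 0,"az": 0,"claw": 0.025},{"x": 0,"y": 0,"z": -0.035,"ax": 0,"ay": 0,"az": 0,"claw": 0.025},{"x": 0,"y": 0,"z": -0.02,"ax": 0,"ay": 0,"az": 0,"claw": 0.025}]'

```text
time_s: 20.92
ee_pos: [0.6246, 0.2501, 0.1571]
eef_rot: [-3.135, -0.002, 2.254]
force: [0.5, 0.6, -0.8]
grip_width: 0.0419
```

```bash
python3 plan.py .488 .0787 .155 182 30
```

```text
pos [0.6246 0.2501 0.1571] yaw 129.12 rotvec [ -0.3   -0.26 -52.88] dist 0.2192 n 8
{"x": -0.0058, "y": -0.0268, "z": 0.0004, "ax": -0.0, "ay": -0.0, "az": -6.6}
{"x": -0.0027, "y": -0.0273, "z": 0.0004, "ax": -0.0, "ay": -0.0, "az": -6.6}
{"x": 0.0004, "y": -0.0274, "z": 0.0004, "ax": -0.0, "ay": -0.0, "az": -6.6}
{"x": 0.0036, "y": -0.0272, "z": 0.0004, "ax": -0.0, "ay": -0.0, "az": -6.6}
{"x": 0.0067, "y": -0.0266, "z": 0.0004, "ax": -0.0, "ay": -0.0, "az": -6.6}
{"x": 0.0097, "y": -0.0256, "z": 0.0003, "ax": -0.0, "ay": -0.0, "az": -6.6}
{"x": 0.0126, "y": -0.0243, "z": 0.0003, "ax": -0.0, "ay": -0.0, "az": -6.6}
{"x": 0.0153, "y": -0.0227, "z": 0.0003, "ax": -0.0, "ay": -0.0, "az": -6.6}
```

Emit:
step_arm --steps '[{"x": -0.003,"y": -0.013,"z": 0,"ax": 0,"ay": 0,"az": -3.5,"claw": 0.025},{"x": -0.004,"y": -0.027,"z": 0,"ax": 0,"ay": 0,"az": -6.6,"claw": 0.025},{"x": -0.001,"y": -0.0275,"z": 0,"ax": 0,"ay": 0,"az": -6.6,"claw": 0.025},{"x": 0.002,"y": -0.0275,"z": 0,"ax": 0,"ay": 0,"az": -6.6,"claw": 0.025},{"x": 0.005,"y": -0.027,"z": 0,"ax": 0,"ay": 0,"az": -6.6,"claw": 0.025}]'

```text
time_s: 21.33
ee_pos: [0.5486, 0.154, 0.1639]
eef_rot: [3.139, 0.005, 2.797]
force: [-0.2, 0.2, -1.5]
grip_width: 0.042
```

```bash
python3 plan.py .488 .0787 .14 182 28
```

```text
pos [0.5486 0.154  0.1639] yaw 160.26 rotvec [  0.12   0.29 -21.74] dist 0.0995 n 4
{"x": 0.0079, "y": -0.0228, "z": 0.0059, "ax": 0.0, "ay": 0.1, "az": -5.4}
{"x": 0.0101, "y": -0.022, "z": 0.0059, "ax": 0.0, "ay": 0.1, "az": -5.4}
{"x": 0.0121, "y": -0.0209, "z": 0.0059, "ax": 0.0, "ay": 0.1, "az": -5.4}
{"x": 0.014, "y": -0.0197, "z": 0.006, "ax": 0.0, "ay": 0.1, "az": -5.4}
```

Emit:
step_arm --steps '[{"x": 0.008,"y": -0.023,"z": 0.003,"ax": 0,"ay": 0.1,"az": -5.4,"claw": 0.025},{"x": 0.01,"y": -0.022,"z": 0.004,"ax": 0,"ay": 0.1,"az": -5.4,"claw": 0.025},{"x": 0.011,"y": -0.019,"z": 0.005,"ax": 0,"ay": 0.1,"az": -5,"claw": 0.025},{"x": 0.007,"y": -0.01,"z": 0.003,"ax": 0,"ay": 0,"az": -3,"claw": 0.025},{"x": 0.002,"y": -0.004,"z": 0,"ax": 0,"ay": 0,"az": -1,"claw": 0.025}]'

```text
time_s: 21.75
ee_pos: [0.4897, 0.0796, 0.1494]
eef_rot: [3.139, 0.002, -3.117]
force: [-0.2, -0.2, -1.7]
grip_width: 0.0418
```

```bash
python3 plan.py .488 .0787 .07 182 28
```

```text
pos [0.4897 0.0796 0.1494] yaw -178.58 rotvec [ 0.12  0.12 -0.58] dist 0.0794 n 3
{"x": 0.0006, "y": -0.0004, "z": 0.0265, "ax": 0.0, "ay": 0.0, "az": -0.2}
{"x": 0.0006, "y": -0.0003, "z": 0.0265, "ax": 0.0, "ay": 0.0, "az": -0.2}
{"x": 0.0006, "y": -0.0003, "z": 0.0265, "ax": 0.0, "ay": 0.0, "az": -0.2}
```

Emit:
step_arm --steps '[{"x": 0.001,"y": 0,"z": 0.012,"ax": 0,"ay": 0,"az": -0.5,"claw": 0.025},{"x": 0,"y": 0,"z": 0.025,"ax": 0,"ay": 0,"az": 0,"claw": 0.025},{"x": 0,"y": 0,"z": 0.025,"ax": 0,"ay": 0,"az": 0,"claw": 0.025},{"x": 0,"y": 0,"z": 0.015,"ax": 0,"ay": 0,"az": 0,"claw": 0.025},{"x": 0,"y": 0,"z": 0.004,"ax": 0,"ay": 0,"az": 0,"claw": 0.025}]'

```text
time_s: 22.17
ee_pos: [0.4895, 0.0781, 0.0688]
eef_rot: [3.139, 0.009, -3.108]
force: [0.0, 0.1, -2.1]
grip_width: 0.0418
```

```bash
python3 plan.py .488 .0787 .05 182 28
```

```text
pos [0.4895 0.0781 0.0688] yaw -178.06 rotvec [ 0.14  0.54 -0.06] dist 0.0189 n 1
{"x": 0.0016, "y": 0.0006, "z": 0.0188, "ax": 0.1, "ay": 0.5, "az": -0.1}
```

Emit:
step_arm --steps '[{"x": 0.001,"y": 0,"z": 0.012,"ax": 0,"ay": 0.5,"az": 0,"claw": 0.025},{"x": 0,"y": 0,"z": 0.004,"ax": 0,"ay": 0,"az": 0,"claw": 0.025},{"x": 0,"y": 0,"z": 0,"ax": 0,"ay": 0,"az": 0,"claw": 0.025}]'

```text
time_s: 22.42
ee_pos: [0.4886, 0.0782, 0.052]
eef_rot: [3.139, -0.0, -3.108]
force: [0.3, 0.5, -1.0]
grip_width: 0.0419
```

```bash
python3 plan.py .488 .0787 .033 182 28;python3 snap.py m scene top|tail -1;python3 -c "
import cv2
i=cv2.imread('pics/m_scene.png')[130:330,210:450];cv2.imwrite('pics/m1.png',cv2.resize(i,None,fx=3,fy=3))
i=cv2.imread('pics/m_top.png')[160:310,220:420];cv2.imwrite('pics/m2.png',cv2.resize(i,None,fx=4,fy=4))"
```

```text
pos [0.4886 0.0782 0.052 ] yaw -178.05 rotvec [ 0.13 -0.02 -0.05] dist 0.019 n 1
{"x": 0.0006, "y": 0.0005, "z": 0.019, "ax": 0.1, "ay": -0.0, "az": -0.1}
{'time_s': 22.5167, 'ee_pos': [0.4889, 0.0782, 0.0527], 'eef_rot': [3.1392, 0.0006, -3.1075], 'force': [0.3289, 0.3917, -1.581], 'grip_width': 0.0421}
```

View pics/m1.png

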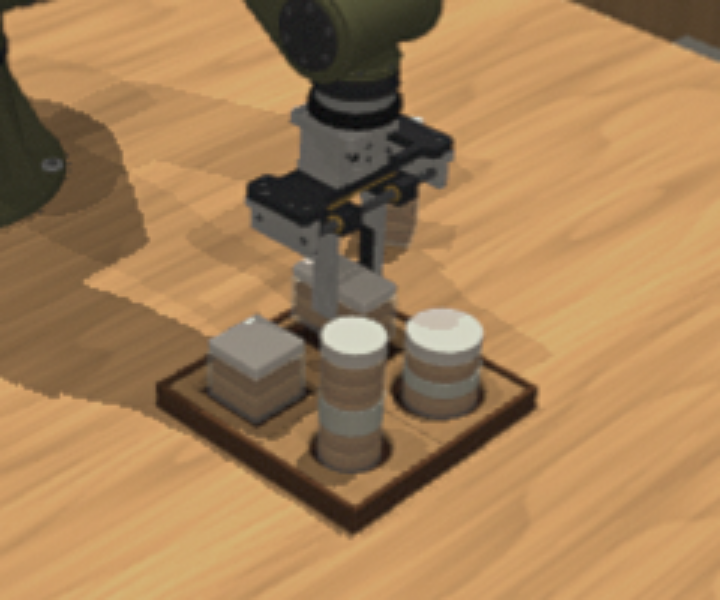

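View pics/m2.png

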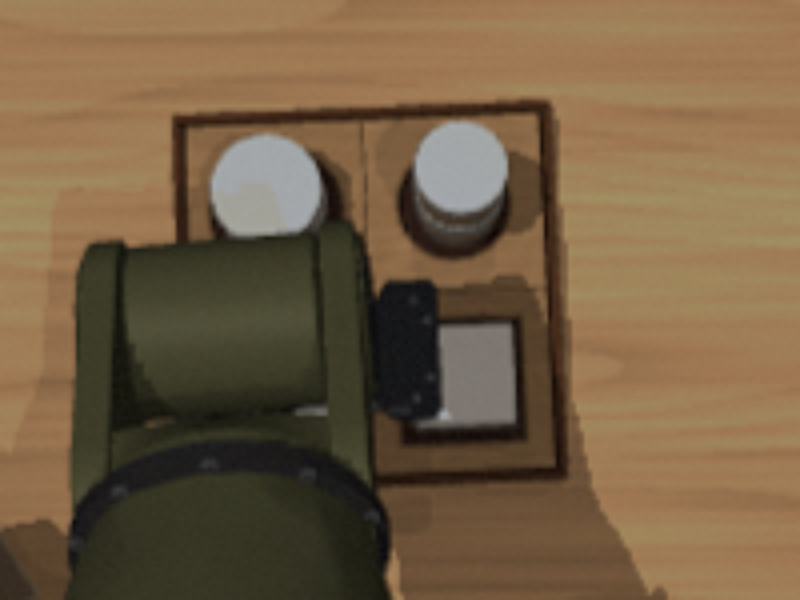

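The box is over its seat (scene crop 345, 300). The top view of it is blocked by the arm, so I'll check its long-axis position in the scene view.

```bash
cat > ck.py <<'E'
from geo import *
P=cloud('scene',np.load('m_scene.npy')); z=P[...,2]
m=(abs(P[...,0]-.488)<.07)&(abs(P[...,1]-.0787)<.03)&(z>.081)&(z<.093)
m[:, :]&=True
q=P[m]; print(m.sum(),np.median(z[m]))
c,s=np.cos(np.radians(2)),np.sin(np.radians(2))
u=(q[:,0]-.488)*c+(q[:,1]-.0787)*s; v=-(q[:,0]-.488)*s+(q[:,1]-.0787)*c
print(np.percentile(u,[0,2,50,98,100]).round(4),np.percentile(v,[0,2,50,98,100]).round(4))
vv,uu=np.nonzero(m); print(uu.min(),uu.max(),vv.min(),vv.max())
# hidden check: same estimate for tub
m=(abs(P[...,0]-.4915)<.045)&(abs(P[...,1]+.0255)<.045)&(z>.063)&(z<.073);q=P[m];print('tub',m.sum(),q.mean(0).round(4),q.min(0).round(4),q.max(0).round(4))
E
python3 ck.py
```

```text
173 0.08296438848527221
[-0.039  -0.0371  0.0096  0.038   0.0411] [-0.03   -0.0254  0.0012  0.0242  0.0281]
308 341 214 231
tub 326 [ 0.4928 -0.0291  0.0661] [ 0.4616 -0.0575  0.063 ] [0.5216 0.0016 0.0708]
```

Lid spans −39 to +40 mm about the seat centre, so it's centred. Lowering.

Emit:
step_arm --steps '[{"x": 0,"y": 0,"z": 0.006,"ax": 0,"ay": 0,"az": 0,"claw": 0.025},{"x": 0,"y": 0,"z": 0.005,"ax": 0,"ay": 0,"az": 0,"claw": 0.025},{"x": 0,"y": 0,"z": 0.003,"ax": 0,"ay": 0,"az": 0,"claw": 0.025},{"x": 0,"y": 0,"z": 0.001,"ax": 0,"ay": 0,"az": 0,"claw": 0.025}]'

```text
time_s: 22.85
ee_pos: [0.4902, 0.0784, 0.0384]
eef_rot: [3.139, 0.005, -3.107]
force: [-0.4, 0.2, -0.7]
grip_width: 0.0417
```

Emit:
step_arm --steps '[{"x": 0,"y": 0,"z": 0.002,"ax": 0,"ay": 0,"az": 0,"claw": 0.025},{"x": 0,"y": 0,"z": 0.001,"ax": 0,"ay": 0,"az": 0,"claw": 0.025}]'

```text
time_s: 23.02
ee_pos: [0.4902, 0.0785, 0.0351]
eef_rot: [3.139, 0.005, -3.107]
force: [0.2, -0.6, -2.1]
grip_width: 0.0419
```

Emit:
step_arm --steps '[{"x": 0,"y": 0,"z": 0.002,"ax": 0,"ay": 0,"az": 0,"claw": 0.025},{"x": 0,"y": 0,"z": 0.001,"ax": 0,"ay": 0,"az": 0,"claw": 0.025}]'

```text
time_s: 23.18
ee_pos: [0.491, 0.0785, 0.034]
eef_rot: [3.139, 0.006, -3.107]
force: [-11.8, -1.1, 19.7]
grip_width: 0.042
```

Emit:
step_arm --steps '[{"x": 0,"y": 0,"z": -0.0005,"ax": 0,"ay": 0,"az": 0,"claw": 0.066},{"x": 0,"y": 0,"z": 0,"ax": 0,"ay": 0,"az": 0,"claw": 0.066},{"x": 0,"y": 0,"z": 0,"ax": 0,"ay": 0,"az": 0,"claw": 0.066},{"x": 0,"y": 0,"z": 0,"ax": 0,"ay": 0,"az": 0,"claw": 0.066},{"x": 0,"y": 0,"z": 0,"ax": 0,"ay": 0,"az": 0,"claw": 0.066}]'

```text
time_s: 23.6
ee_pos: [0.4918, 0.0785, 0.0353]
eef_rot: [3.139, 0.009, -3.107]
force: [0.3, 0.1, -0.2]
grip_width: 0.066
```

Emit:
step_arm --steps '[{"x": 0,"y": 0,"z": -0.015,"ax": 0,"ay": 0,"az": 0,"claw": 0.066},{"x": 0,"y": 0,"z": -0.03,"ax": 0,"ay": 0,"az": 0,"claw": 0.066},{"x": 0,"y": 0,"z": -0.035,"ax": 0,"ay": 0,"az": 0,"claw": 0.066},{"x": 0,"y": 0,"z": -0.035,"ax": 0,"ay": 0,"az": 0,"claw": 0.066},{"x": 0,"y": 0,"z": -0.03,"ax": 0,"ay": 0,"az": 0,"claw": 0.066}]'

```text
time_s: 24.02
ee_pos: [0.4871, 0.0778, 0.1788]
eef_rot: [3.14, -0.006, -3.107]
force: [-0.2, 0.0, 0.6]
grip_width: 0.066
```

Emit:
step_arm --steps '[{"x": 0.02,"y": 0,"z": -0.02,"ax": 0,"ay": 0,"az": 0,"claw": 0.066},{"x": 0.03,"y": 0,"z": -0.02,"ax": 0,"ay": 0,"az": 0,"claw": 0.066},{"x": 0.03,"y": 0,"z": -0.01,"ax": 0,"ay": 0,"az": 0,"claw": 0.066},{"x": 0.02,"y": 0,"z": 0,"ax": 0,"ay": 0,"az": 0,"claw": 0.066},{"x": 0.01,"y": 0,"z": 0,"ax": 0,"ay": 0,"az": 0,"claw": 0.066}]'

```text
time_s: 24.43
ee_pos: [0.3761, 0.0738, 0.2375]
eef_rot: [3.139, 0.005, -3.108]
force: [0.4, 0.1, 0.5]
grip_width: 0.0659
```

Emit:
step_arm --steps '[{"x": 0,"y": -0.03,"z": -0.01,"ax": 0,"ay": 0,"az": 0,"claw": 0.066},{"x": 0,"y": -0.04,"z": -0.01,"ax": 0,"ay": 0,"az": 0,"claw": 0.066},{"x": 0,"y": -0.04,"z": 0,"ax": 0,"ay": 0,"az": 0,"claw": 0.066},{"x": 0,"y": -0.03,"z": 0,"ax": 0,"ay": 0,"az": 0,"claw": 0.066},{"x": 0,"y": -0.02,"z": 0,"ax": 0,"ay": 0,"az": 0,"claw": 0.066}]'

```text
time_s: 24.85
ee_pos: [0.3791, -0.0886, 0.2597]
eef_rot: [3.14, 0.01, -3.098]
force: [0.6, 0.9, -0.5]
grip_width: 0.0661
```

```bash
python3 snap.py n scene top|tail -1;python3 meas.py n | grep -v dark; python3 -c "
import cv2
i=cv2.imread('pics/n_scene.png')[130:330,210:450];cv2.imwrite('pics/n1.png',cv2.resize(i,None,fx=3,fy=3))"
```

```text
{'time_s': 24.95, 'ee_pos': [0.3792, -0.0885, 0.2593], 'eef_rot': [3.1397, 0.0096, -3.1], 'force': [-0.0735, 0.7146, 0.0114], 'grip_width': 0.0663}
top table z 0.0023393429734839266
[335. 201.] 409 h 0.1291 cen [ 0.5976 -0.0248] rect [597.5 -25. ] [47.1 45.6] 89.6
[286. 207.] 577 h 0.0818 cen [0.595  0.0837] rect [595.   83.6] [59.1 58.1] 0.0
[289. 255.] 651 h 0.0679 cen [0.4873 0.0767] rect [487.5  76.6] [79.7 39.7] 0.3
[336. 253.] 591 h 0.07 cen [ 0.49   -0.0267] rect [491.1 -27.2] [53.  53.2] 89.6
[490. 260.] 368 h 0.0524 cen [ 0.4731 -0.3716] rect [ 473.6 -371.8] [46.6 47. ] 43.5
[203. 307.] 464 h 0.1164 cen [0.3758 0.2507] rect [375.5 250.5] [44.  44.4] 33.7
scene table z 0.000731647418821646
[342. 172.] 140 h 0.1139 cen [0.3812 0.245 ] rect [380.8 245. ] [44.4 48.3] 34.0
[326. 234.] 537 h 0.1256 cen [ 0.5862 -0.0157] rect [586.6 -16.5] [48.2 46.8] 47.7
[358. 240.] 301 h 0.0798 cen [0.5849 0.0914] rect [584.6  92.2] [59.4 58.6] 47.7
[295. 244.] 323 h 0.0675 cen [ 0.4944 -0.0308] rect [493.8 -31. ] [56.4 57.3] 2.5
[168. 311.] 306 h 0.0506 cen [ 0.4759 -0.375 ] rect [ 475.7 -374.7] [47.1 50. ] 21.5
```

View pics/n1.png

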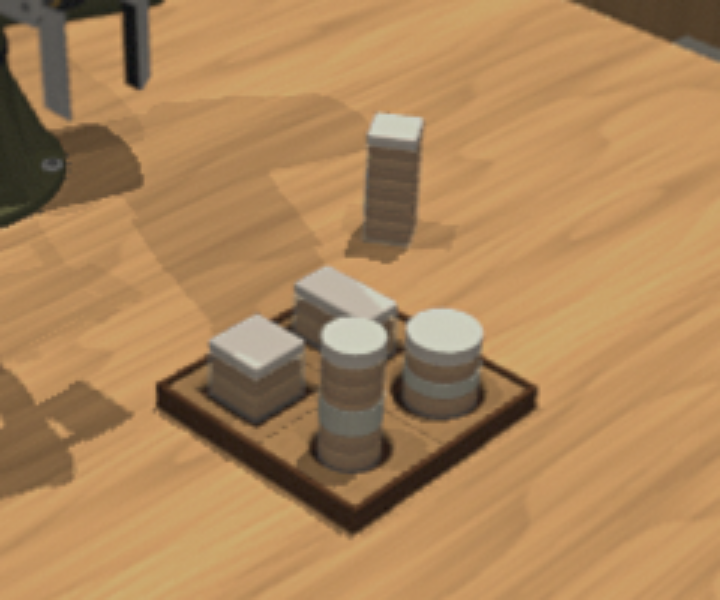

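View pics/n_top.png

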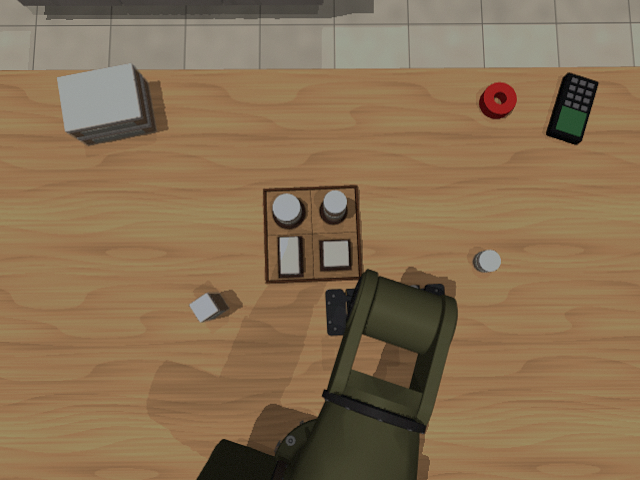

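Both views show all four items upright in their recesses. Lid heights are 0.129, 0.082, 0.070 and 0.068 m against 0.127, 0.080, 0.068 and 0.066 m expected, and the top camera reads about 2 mm high throughout. The look-alikes are unmoved and the gripper is clear.

Emit:
step_arm --steps '[{"x": 0,"y": 0,"z": 0,"ax": 0,"ay": 0,"az": 0,"claw": 0.066},{"x": 0,"y": 0,"z": 0,"ax": 0,"ay": 0,"az": 0,"claw": 0.066},{"x": 0,"y": 0,"z": 0,"ax": 0,"ay": 0,"az": 0,"claw": 0.066}]'

```text
time_s: 25.2
ee_pos: [0.379, -0.0877, 0.259]
eef_rot: [3.139, 0.009, -3.101]
force: [-0.4, 0.3, 0.7]
grip_width: 0.0664
```

```bash
python3 -c "
from station import ticket
print(ticket.hand_in())"
```

```text
the job is handed in; nothing more can be done
None
```

I packed the canister, jar, tub and oblong box in that order, each upright and fully down in its matching recess, and handed the job in at about 25 s.

- **Seating:** In the last top view the lids read about 2 mm above their fully seated heights. That camera reads the table about 2 mm high too, so this is its bias. An item resting on its insert's top would read 8 mm higher.
- **Look-alikes:** The tall square canister and the small round jar measured in the same places as at the start, to within about 1 mm.
- **Forces:** The highest reading was about 29 N, a brief contact when the jar touched down. During the first canister grasp one finger nudged the canister; I re-centred the gripper before closing.
- **Disagreement:** The two cameras differed by several millimetres in lid positions (up to about 13 mm on the seated canister). I put this down mostly to the scene camera's oblique view, and relied mainly on the top camera, contact heights and close-up pictures.

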